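# Fix the jar-mill pulley and charge the mill jar

## Task

Get the glaze mill ready. Turn the crank until the flat on the shaft faces the setscrew (crank straight up), then with the T-handle hex key tighten the setscrew clockwise as far as it goes, and stand the key back in its wooden block. Using the scoop and never touching the balls with the fingers, tip all the grinding balls from the wooden trough into the open jar, set the scoop back upright on its rubber mat, and leave the other things on the table alone.

Things in the scene. Friction and masses are not known exactly. Their poses are not given: they have to be found in the camera images.
- mill: Grey fixed mill drive: base plate 270 x 175 x 12 mm, horizontal shaft along its y axis 70 mm above the table in two pillars (tops at 85 mm). Origin on the table below the setscrew. A pulley (radius 48 mm, y -47 to -21 mm) with a steel hub (radius 24 mm, y -22 to 20 mm) stands still round the shaft; the setscrew is on top of the hub. Two rollers lie at x = 95 and 165 mm, tops at 63 mm.
- shaft (a joint): Shaft of the mill, with the crank on its +y end; radians. 0 = crank straight up and the flat facing straight up to the setscrew; positive values lean the crank towards the mill's -x side (the robot). Range -0.4 to 1.75; stiff enough to stay where it is left (about 3 N at the crank pin moves it).
- crank_pin (a point): Middle of the crank's wooden pin: a bar 16 mm thick and 50 mm long, parallel to the shaft (mill y axis), 55 mm from the shaft's axis and 112 mm along mill +y from the setscrew. The steel crank arm is 18 mm wide and ends 27 mm from this point on the -y side.
- setscrew (a joint): Rotation of the setscrew about the vertical, radians, growing clockwise seen from above (tightening): starts loose at 0 to 0.25, ends tight against a stop at 1.25. Friction about 0.05 N m.
- setscrew_mouth (a point): Top of the setscrew's hexagon socket, on its axis, 110.5 mm above the table; z up; turns with the screw. Socket 13 mm across flats (two flats face this frame's +x and -x, others every 60 degrees), 14 mm deep, with a funnel (24 mm wide at its top) in the 5 mm above it. The 12 mm key has about 0.17 rad of free play either way before it drives.
- hex_key: T-handle hex key, 94 mm tall, 140 g. Origin at the centre of the tip, z up the stem. Hexagon 12 mm across flats (two flats face its +x and -x) from z = 3 to 48 mm, below it a round 9 mm nose; collar of radius 16 mm at z = 48 to 54 mm; at the top a black bar 70 mm long along x, 15 mm thick (y), 18 mm tall, centred at z = 85 mm.
- key_tip (a point): Centre of the hex key's tip (same as its origin).
- key_block: Fixed wooden block 56 x 56 x 50 mm with a vertical 20 mm through hole in the middle in which the key stands, its collar resting on the block's top (key origin then 2 mm above the table). Origin at the centre of its underside.
- trough: Fixed wooden trough, inside 260 (x) x 88 mm. Its floor is flat, 10 mm above the table; the balls start in the part towards its -x end (nearer the robot), at least 105 mm short of the +x end wall. Side walls 5 mm thick, 36 mm above the floor; end walls 6 mm thick, 52 mm (-x) and 26 mm (+x) above the table. Origin at the centre of its underside, on the table.
- trough_end (a point): Middle of the trough's floor at its -x end, at the inner foot of the -x end wall: 10 mm above the table, 130 mm along -x from the trough's origin. Axes parallel to the trough's.
- ball1: White ceramic grinding ball, 30 mm in diameter, 35 g, starting in the trough (four to eight of ball1 to ball8 are there). Origin at its centre. Slippery (friction about 0.3); it stays put on the level and starts to roll on slopes of about 0.11 to 0.16 rad.
- ball2: White ceramic grinding ball, 30 mm in diameter, 35 g, starting in the trough (four to eight of ball1 to ball8 are there). Origin at its centre. Slippery (friction about 0.3); it stays put on the level and starts to roll on slopes of about 0.11 to 0.16 rad.
- ball3: White ceramic grinding ball, 30 mm in diameter, 35 g, starting in the trough (four to eight of ball1 to ball8 are there). Origin at its centre. Slippery (friction about 0.3); it stays put on the level and starts to roll on slopes of about 0.11 to 0.16 rad.
- ball4: White ceramic grinding ball, 30 mm in diameter, 35 g, starting in the trough (four to eight of ball1 to ball8 are there). Origin at its centre. Slippery (friction about 0.3); it stays put on the level and starts to roll on slopes of about 0.11 to 0.16 rad.
- ball5: White ceramic grinding ball, 30 mm in diameter, 35 g, starting in the trough (four to eight of ball1 to ball8 are there). Origin at its centre. Slippery (friction about 0.3); it stays put on the level and starts to roll on slopes of about 0.11 to 0.16 rad.
- ball6: White ceramic grinding ball, 30 mm in diameter, 35 g, starting in the trough (four to eight of ball1 to ball8 are there). Origin at its centre. Slippery (friction about 0.3); it stays put on the level and starts to roll on slopes of about 0.11 to 0.16 rad.
- ball7: White ceramic grinding ball, 30 mm in diameter, 35 g, starting in the trough (four to eight of ball1 to ball8 are there). Origin at its centre. Slippery (friction about 0.3); it stays put on the level and starts to roll on slopes of about 0.11 to 0.16 rad.
- ball8: White ceramic grinding ball, 30 mm in diameter, 35 g, starting in the trough (four to eight of ball1 to ball8 are there). Origin at its centre. Slippery (friction about 0.3); it stays put on the level and starts to roll on slopes of about 0.11 to 0.16 rad.
- jar: Fixed white open mill jar, 110 mm tall, 124 mm outside diameter; mouth 108 mm inside diameter, inner floor 6 mm above the table. Origin at the centre of its underside.
- jar_mouth (a point): Centre of the jar's mouth, at rim height, 110 mm above the table.
- scoop: Aluminium scoop, about 200 g: flat floor 90 (x) x 80 (y) x 2 mm, open at the nose (-x end); side cheeks 3 mm thick, rising from 0 at the nose to 32 mm at x = 18 mm, back wall 38 mm high at x = 41 to 45 mm. Upright wooden handle 32 mm (x) by 14 mm (y) from z = 34 to 102 mm, centred at x = 46 mm. Origin at the centre of the floor's underside. Holds about five balls.
- scoop_nose (a point): Middle of the scoop's front edge, underside, 45 mm along -x from its origin.
- scoop_handle (a point): Grip point inside the upright handle, 46 mm along x and 78 mm above the scoop's origin; grip across y.
- mat: Fixed black rubber mat 170 (x) x 110 (y) x 4 mm, the scoop's place. Origin at the centre of its underside.
There are look-alikes about, which are no part of the job. Several things look just like the hex_key: the one meant starts farthest from the robot's base.

How it is judged:
By the outcome, as a careful person would: the job done as asked, in the order asked, and still so for the second after the job is handed in, with the robot touching nothing.
Of ball1, ball2, ball3, ball4, ball5, ball6, ball7, ball8 only 4 to 8 are there at a start; the rules pass over those that are not, and their reading is None.
At some moment in a run one of scoop may be knocked a few centimetres aside while the robot is not near it.
It also fails if it takes over 210 s, if anything falls off the work surface, if the arm or the gripper's body presses on something with over 40 N, if the wrist force passes 120 N, or if a joint passes its speed limit or range.

## Robot

A 6-joint arm with a two-finger parallel gripper is mounted at the origin on the work surface. World frame = base frame: x ahead of the robot, y to its left, z up, the work surface at z = 0. Lengths are in m, angles in rad, forces in N, time in s.
With the tool pointing down it reaches from about 0.325 to 0.75 m from the base axis. Payload 7.6 kg.
Tool frame: the origin (TCP) lies midway between the tips of the shut fingers; the grasp point (between the pads) lies 19 mm behind it; y points along the fingers, x is the direction in which the jaws open and shut, and the axes are right-handed (so a half turn about y gives the same grasp; the last joint's range is limited). The gripper opens to 85 mm and grips with 20 to 120 N. Pads are 22 mm wide; open, the fingers measure 114 mm over their backs; the gripper's body (76 mm by 85 mm) begins 54 mm behind the grasp point. The pads swing forward as they close: fully open they stand 13 mm farther back than shut.
Start: joints at [-1.286, 0.052, 1.401, -0, 1.689, -0.07], TCP at [0.182, -0.492, 0.204] pointing down, gripper open.
Joint ranges: [-2.9, 2.9], [-0.91, 2.17], [0.12, 2.37], [-1.06, 4.2], [0.26, 2.73], [-2.93, 2.93]. Speed limits (rad/s): [2.57, 2.57, 3.01, 3.14, 3.14, 3.14].

## Interface

Orientations are given as [roll, pitch, yaw] about the fixed x, y, z axes, in that order (R = Rz(yaw) Ry(pitch) Rx(roll)).
In Python, from bench import arm, telemetry, eyes, job gives the robot as it stands. Calls block until the motion is done:
- arm.move_ptp(position, orientation): joint-space move of the TCP to a pose.
- arm.movel(position, ori=None, vel=0.15): straight line of the TCP; ori=None keeps the orientation; vel is the mean speed in m/s.
- arm.move_joints(angles): joint-space move.
- arm.open_gripper() and arm.close_gripper(): open the fingers fully, or close them until they stop; the grip force is fixed at half the most.
- arm.hold(seconds).
- arm.inverse_kinematics(position, orientation): joint angles nearest the present ones, or None.
- telemetry.get_obs(): the state.
- eyes.camera(name): name is "side" or "top" or "wrist"; returns a dict with "frame" (384x512x3 uint8, red, green, blue), "range_z" (384x512 float32, m along the optical axis (not along the pixel's ray), 0 where there is no reading), "fx", "fy", "cx", "cy" (pixels), "origin" and "attitude" of the camera in the world. Camera axes: x right, y down, z forward; pixel columns grow to the right and rows downward; lengths in m; the calibration is good to about 2 mm. A picture is of the moment at which its call begins.
A pose or a line that the arm cannot do raises arm.MotionError and nothing moves.
- job.sign_off(): hands the job in, once; it reports no verdict.
The state is a dict: "t": time; "joints": joint angles; "joint_velocities": joint speeds; "joint_efforts": joint torques, N m; "ee_pos": TCP position; "orientation": TCP orientation; "contact_force": force on the tool from outside, world axes, zero at the start; "torque": the same for the moment, N m; "grip_width": finger opening in m.
Only numpy, scipy, OpenCV 4.12 (cv2) and the standard library are available. Lean on these libraries where they do the work, as an engineer would, in place of code of your own. Each camera call takes 0.05 s, during which the arm holds its last target.

## Working session

There is one attempt and no reset: what is moved stays moved. The work goes in short steps, each a Python script; the robot and the scene stay as the last script left them, time stands still between calls to the robot, and variables do not carry over. Pictures are saved under pics/ and viewed, and the job is handed in when it is done.

```bash
ls -la; mkdir -p pics
python3 - <<'E'
from bench import arm, telemetry, eyes, job
import cv2, numpy as np
print(telemetry.get_obs())
for n in ["top","side","wrist"]:
    c=eyes.camera(n); cv2.imwrite(f"pics/{n}0.png",cv2.resize(c["frame"][:,:,::-1],(800,600)))
    print(n,c["fx"],c["fy"],c["cx"],c["cy"],c["origin"],c["attitude"])
E
```

```text
total 12
drwxr-xr-x  3 agent agent 4096 Dec  6 07:53 .
drwxr-xr-x 23 root  root  4096 Dec  6 07:53 ..
drwxr-xr-x  2 agent agent 4096 Dec  6 07:53 pics
{'t': 0.0, 'joints': array([-1.28631568e+00,  5.28614155e-02,  1.40171388e+00,  8.79500340e-07,
        1.68857678e+00, -7.02992896e-02]), 'joint_velocities': array([-0.00038911,  0.00076001, -0.00033524, -0.00079474, -0.00018446,
        0.00087457]), 'joint_efforts': array([ 1.87938504e-04, -3.81667507e+01, -3.60185802e+01, -2.23712061e-05,
        6.00270956e-03, -1.58116251e-05]), 'ee_pos': array([ 0.18230531, -0.49197686,  0.20316503]), 'orientation': array([-1.57068592e+00,  1.55550597e-03, -1.21601620e+00]), 'contact_force': array([-0.81176537,  0.62608204,  0.04918363]), 'torque': array([-0.01941853, -0.07039283, -0.02153065]), 'grip_width': 0.08518478069721323}
top 491.65009365953654 491.65009365953654 254.03330886662616 184.769699528535 [0.29669139 0.0075717  1.35021689] [-3.05387278e+00 -2.67095161e-03 -1.58675774e+00]
side 422.84441036696063 422.84441036696063 251.71969198342748 195.09191426987843 [0.1739856  0.7208635  0.71534542] [-2.23780863  0.02077095 -2.82079866]
wrist 291.1980663707126 291.1980663707126 260.1206523065248 190.52880495654495 [ 0.25298782 -0.46714932  0.37415327] [ 2.84708073e+00  1.08032200e-03 -1.21585857e+00]
```

View pics/top0.png

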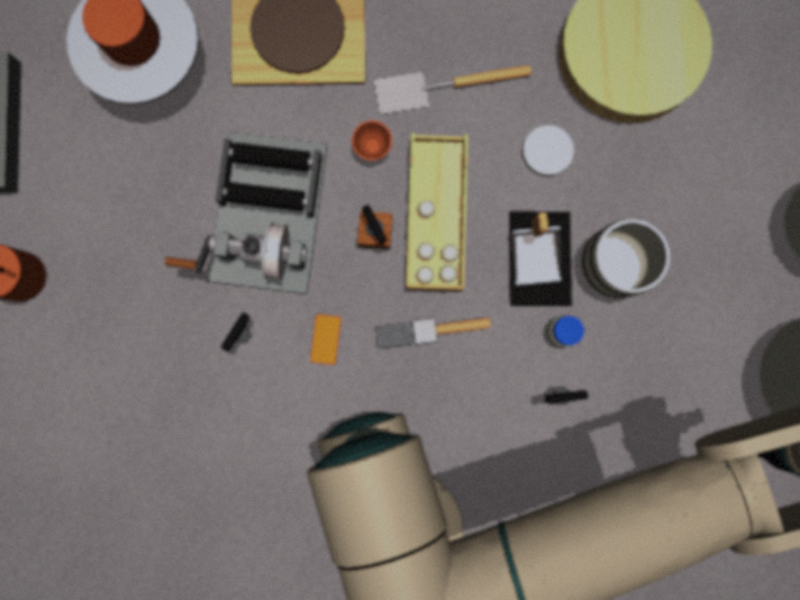

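View pics/side0.png

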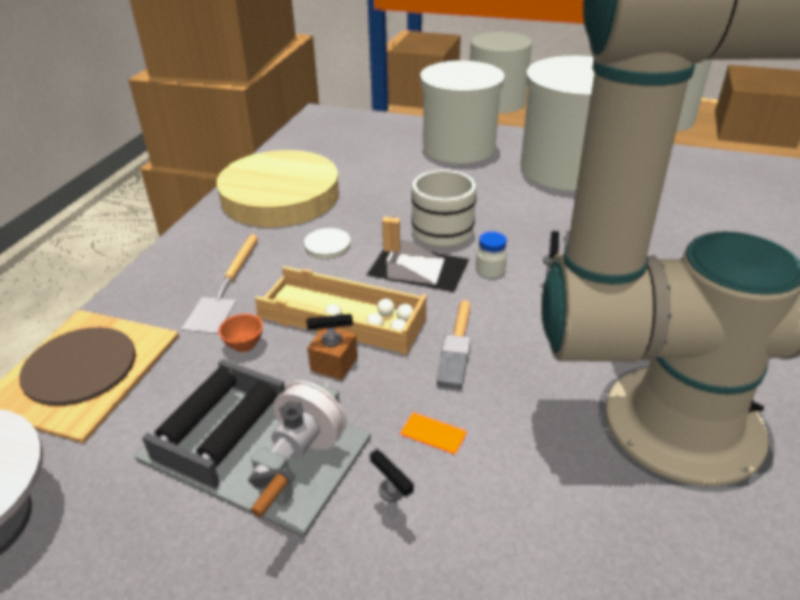

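View pics/wrist0.png

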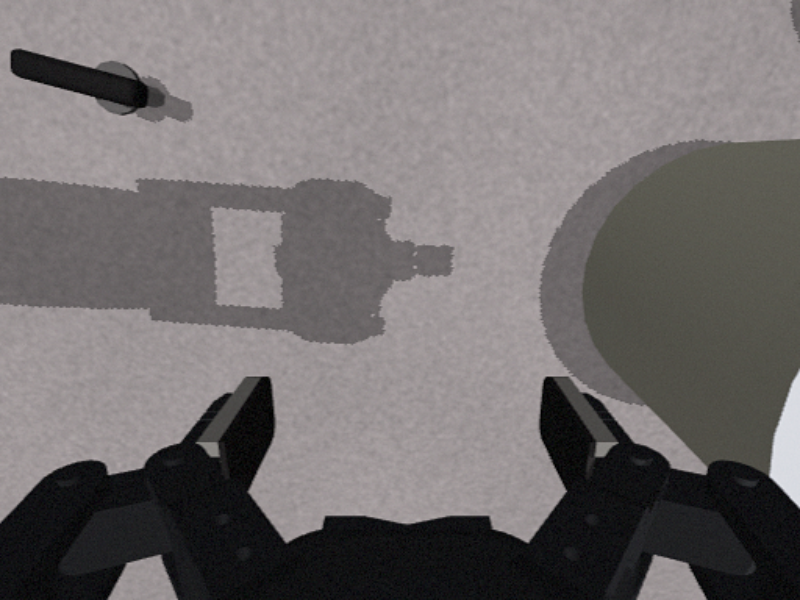

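```bash
cat > h.py <<'E'
from bench import arm, telemetry, eyes, job
import cv2, numpy as np
from scipy.spatial.transform import Rotation as Rn
np.set_printoptions(precision=4,suppress=True)
def Rm(o): return Rn.from_euler('xyz',o).as_matrix()
def cloud(c):
    v,u=np.mgrid[0:384,0:512]; z=c["range_z"]
    p=np.stack([(u-c["cx"])/c["fx"]*z,(v-c["cy"])/c["fy"]*z,z],-1)
    P=p@Rm(c["attitude"]).T+c["origin"]; P[z==0]=np.nan; return P
def ray(c,u,v,h):
    d=Rm(c["attitude"])@np.array([(u-c["cx"])/c["fx"],(v-c["cy"])/c["fy"],1.]); o=np.array(c["origin"])
    return o+d*(h-o[2])/d[2]
def proj(c,p):
    q=Rm(c["attitude"]).T@(np.array(p)-c["origin"]); return q[0]/q[2]*c["fx"]+c["cx"],q[1]/q[2]*c["fy"]+c["cy"]
def save(c,n,box=None,s=None):
    im=c["frame"][:,:,::-1]
    if box: im=im[box[1]:box[3],box[0]:box[2]]
    f=min(800/im.shape[1],600/im.shape[0]); cv2.imwrite(f"pics/{n}.png",cv2.resize(im,None,fx=f,fy=f,interpolation=cv2.INTER_CUBIC))
E
python3 - <<'E'
from h import *
c=eyes.camera("top"); P=cloud(c); np.save("/tmp/top.npy",P); np.save("/tmp/topf.npy",c["frame"])
for n,(x,y) in dict(key_block=(375,225),key_loose=(236,332),key_right=(566,397),table=(380,380),jarrim=(595,265),trough=(440,180),mat=(520,300)).items():
    u,v=int(x*.64),int(y*.64); print(n,(u,v),P[v,u], np.hypot(*P[v,u,:2]))
save(c,"cropA",(130,80,310,215)); save(c,"cropB",(310,80,450,215))
E
```

```text
key_block (240, 144) [0.5134 0.037  0.0938] 0.5147688905953606
key_loose (151, 212) [0.3414 0.2658 0.097 ] 0.43265278045677064
key_right (362, 254) [ 0.2263 -0.2697  0.0881] 0.35207604758764316
table (243, 243) [ 0.2562  0.0348 -0.0046] 0.25859042690512285
jarrim (380, 169) [ 0.4431 -0.3233  0.0906] 0.5485319336840625
trough (281, 115) [ 0.608  -0.0759  0.0073] 0.6127342952139557
mat (332, 192) [ 0.3916 -0.2113  0.0061] 0.44496292594570425
```

Run:
```python
from h import *
c=eyes.camera("side"); P=cloud(c)
save(c,"scropA",(80,220,320,384))
save(c,"scropB",(150,100,350,250))
```

```text
(no output)
```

View pics/cropA.png

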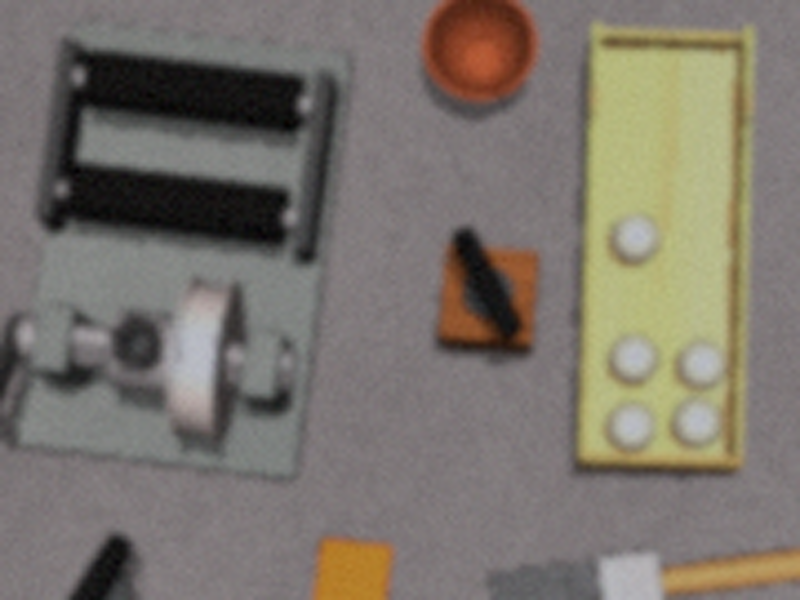

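View pics/cropB.png

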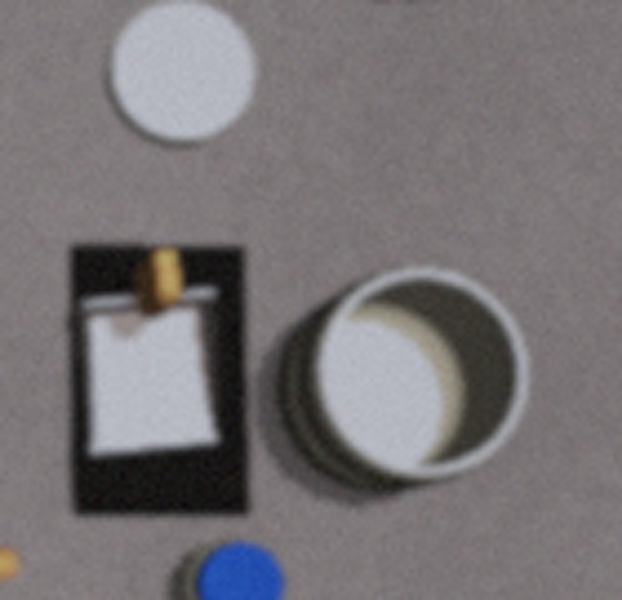

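View pics/scropA.png

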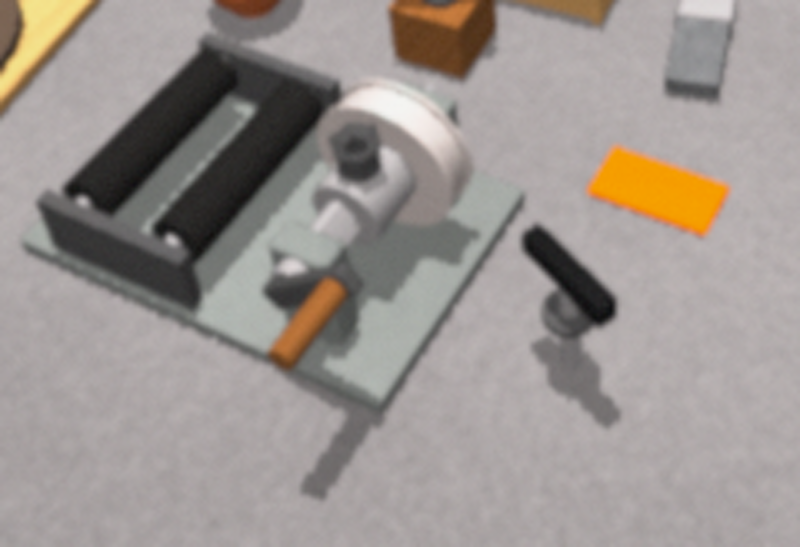

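View pics/scropB.png

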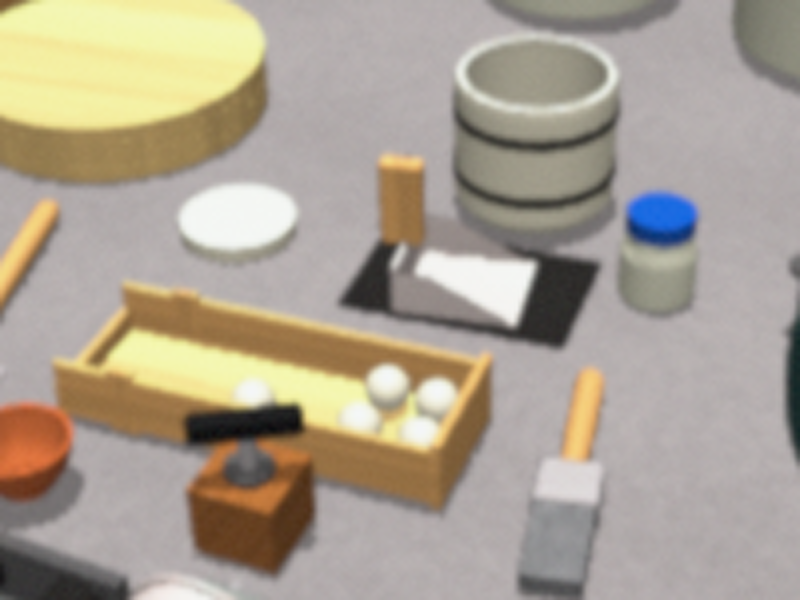

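Run:
```python
from h import *
c=eyes.camera("top"); P=cloud(c); f=c["frame"]; Z=P[...,2]
t=(np.abs(Z)<.02); A=np.c_[P[t][:,:2],np.ones(t.sum())]; s=np.linalg.lstsq(A,P[t][:,2],rcond=None)[0]; print("table plane",s,(P[t][:,2]-A@s).std())
H=Z-(P[...,:2]@s[:2]+s[2])
cv2.imwrite("pics/hmap.png",cv2.resize(np.uint8(np.clip(np.nan_to_num(H)*2000,0,255))[60:240,90:450],None,fx=2.2,fy=2.2,interpolation=cv2.INTER_NEAREST))
np.save("/tmp/H.npy",H)
hsv=cv2.cvtColor(f,cv2.COLOR_RGB2HSV)
for (x,y) in [(440,170),(426,210),(390,240),(375,215),(255,200),(520,300),(180,262),(250,280),(540,260),(543,222)]:
    u,v=int(x*.64),int(y*.64); print((x,y),hsv[v,u],H[v,u])
```

```text
table plane [0.0017 0.0017 0.0004] 0.004312044180695722
(440, 170) [ 28  87 185] 0.007250926292867467
(426, 210) [ 96   7 187] 0.03848687953686752
(390, 240) [ 10 133 123] 0.048929638785011303
(375, 215) [ 12 169 116] 0.05031688329120916
(255, 200) [ 15 102  15] 0.06194158834699297
(520, 300) [170  43  18] 0.0031210050838949275
(180, 262) [ 11 172 129] 0.11041669648955363
(250, 280) [ 54  10 132] 0.010034246471270913
(540, 260) [111   9 191] 0.002037350279595048
(543, 222) [ 20 119 178] 0.1083890049652477
```

View pics/hmap.png

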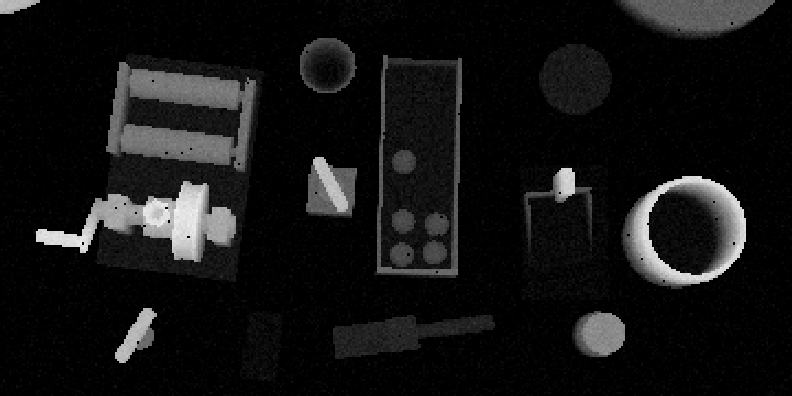

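```bash
cat > meas.py <<'E'
from h import *
c=eyes.camera("top"); P=cloud(c); Z=P[...,2]; f=c["frame"]
H=np.nan_to_num(cv2.medianBlur(np.nan_to_num(Z).astype(np.float32),3))
def comp(m,u,v):
    n,l=cv2.connectedComponents(m.astype(np.uint8),connectivity=8)
    k=l[v,u]
    if k==0:
        ys,xs=np.nonzero(l); i=np.argmin((xs-u)**2+(ys-v)**2); k=l[ys[i],xs[i]]
    return l==k
def pts(m,h=None):
    v,u=np.nonzero(m); 
    return np.array([ray(c,a,b,h) for a,b in zip(u,v)])
def rect(p):
    r=cv2.minAreaRect((p[:,:2]*1000).astype(np.float32)); return np.array(r[0]),np.array(r[1]),r[2]
uv=lambda x,y:(int(x*.64),int(y*.64))
hp=lambda x,y:(int(x/2.2+90),int(y/2.2+60))
# trough
m=comp(H>.026,*hp(380,200)); p=pts(m,.046); print("trough rect (walls@46)",rect(p))
m=comp((H>.036)&(H<.06),*hp(320,200)); p=pts(m,.050); print("block",rect(p))
m=comp((H>.07),*hp(330,185)); p=pts(m,.094); print("keybar",rect(p),p[:,:2].mean(0), "depthpts",P[m].mean(0))
for n,q in dict(k2=hp(135,335)).items():
    m=comp((H>.07),*q);print(n,rect(pts(m,.094)))
# jar rim
m=comp(H>.098,*hp(742,230)); p=pts(m,.110); (cx,cy),r=cv2.minEnclosingCircle((p[:,:2]*1000).astype(np.float32)); print("jar",cx,cy,r)
# scoop handle
m=comp(H>.085,*hp(564,180)); p=pts(m,.106); print("handle",rect(p),P[m].mean(0))
# white scoop/mat
hsv=cv2.cvtColor(f,cv2.COLOR_RGB2HSV)
mk=(hsv[...,2]<60)&(H<.03); m=comp(mk,*uv(520,300)); p=pts(m,.004); print("mat",rect(p))
mw=(hsv[...,2]>150)&(hsv[...,1]<40)&(H<.03); m=comp(mw,*uv(540,260)); p=pts(m,.006); print("scoopfloor",rect(p),p[:,:2].mean(0))
# mill
m=comp((H>.1),*hp(155,212)); print("screw n",m.sum()); p=pts(m,.1155); print("screw",rect(p),p[:,:2].mean(0))
for nm,q in dict(r1=hp(180,145),r2=hp(185,87)).items():
    mr=comp((H>.045)&(H<.075)&(hsv[...,2]<50),*q); print(nm,mr.sum(),rect(pts(mr,.060)))
m=comp((H>.07),*hp(60,238)); p=P[m]; print("pin comp",m.sum())
mo=(hsv[...,1]>120)&(hsv[...,0]<16)&(H>.06); m=comp(mo,*uv(180,262)); print("pin",m.sum(),rect(P[m]),P[m].mean(0))
# balls
mb=(hsv[...,2]>150)&(hsv[...,1]<40)&(H>.022)&(H<.06)
n,l,st,ce=cv2.connectedComponentsWithStats(mb.astype(np.uint8))
for i in range(1,n):
    if st[i,4]>15:
        q=ray(c,*ce[i],.03)
        print("ball?",st[i,4],ce[i],q[:2])
E
python3 meas.py
```

```text
trough rect (walls@46) (array([544.2689, -69.4714]), array([ 98.386 , 267.4298]), 87.16507720947266)
block (array([516.4119,  38.1154]), array([56.0573, 57.7524]), 84.98405456542969)
keybar (array([516.3502,  37.7854]), array([71.1805, 15.0403]), 25.538097381591797) [0.5161 0.0379] depthpts [0.5159 0.0379 0.095 ]
k2 (array([342.09  , 267.1635]), array([16.6448, 70.2283]), 57.806278228759766)
jar 453.707275390625 -380.9694519042969 62.39558029174805
handle (array([ 512.2781, -237.3523]), array([15.3851, 31.1821]), 88.16659545898438) [ 0.5129 -0.2381  0.1022]
mat (array([ 464.8737, -250.3911]), array([107.6156, 164.0327]), 89.09574890136719)
scoopfloor (array([ 465.4251, -243.839 ]), array([81.9929, 72.2527]), 2.7166571617126465) [ 0.4629 -0.2437]
screw n 89
screw (array([482.0822, 238.2583]), array([27.2002, 26.8075]), 44.8145637512207) [0.4817 0.2386]
r1 634 (array([592.0179, 226.7728]), array([141.3927,  77.2621]), 79.87433624267578)
r2 586 (array([640.7872, 218.507 ]), array([138.6931,  33.0641]), 81.8683853149414)
pin comp 1346
pin 88 (array([454.0345, 353.3902]), array([46.6133, 11.9942]), 79.46150207519531) [nan nan nan]
ball? 64 [272.8281 132.8281] [ 0.5538 -0.0512]
ball? 64 [272.2656 159.9062] [ 0.4795 -0.0483]
ball? 64 [287.7344 161.125 ] [ 0.4756 -0.0901]
ball? 62 [271.871  175.2742] [ 0.4377 -0.0464]
ball? 65 [286.5538 174.3692] [ 0.4395 -0.0861]
```

Run:
```python
from h import *
for yd in (-8,172):
    y=np.radians(yd)
    for nm,p in dict(pin=(.454,.353,.10),top=(.495,.35,.11),key=(.516,.038,.07),screw=(.4817,.2386,.165),screwhi=(.4817,.2386,.26),hov=(.45,.30,.30)).items():
        print(yd,nm,arm.inverse_kinematics(p,[-np.pi/2,0,y]))
for yd in (115.5,-64.5,134,-45,60,-120): print(yd,arm.inverse_kinematics((.4817,.2386,.165),[-np.pi/2,0,np.radians(yd)]))
```

```text
-8 pin [0.5967 0.2474 1.3938 0.     1.5004 0.7363]
-8 top [0.5546 0.3255 1.2795 0.     1.5367 0.6942]
-8 key [0.0021 0.1175 1.6033 0.     1.4208 0.1418]
-8 screw [0.3912 0.1021 1.4257 0.     1.6138 0.5308]
-8 screwhi [0.3912 0.0819 1.2592 0.     1.8005 0.5308]
-8 hov [0.5197 0.098  1.1631 0.     1.8805 0.6593]
172 pin [ 0.5967  0.2474  1.3938 -0.      1.5004 -2.4053]
172 top [ 0.5546  0.3255  1.2795 -0.      1.5367 -2.4474]
172 key None
172 screw [ 0.3912  0.1021  1.4257 -0.      1.6138 -2.6108]
172 screwhi [ 0.3912  0.0819  1.2592 -0.      1.8005 -2.6108]
172 hov [ 0.5197  0.098   1.1631 -0.      1.8805 -2.4822]
115.5 [ 0.3912  0.1021  1.4257  0.      1.6138 -1.6246]
-64.5 [ 0.3912  0.1021  1.4257 -0.      1.6138  1.5169]
134 [ 0.3912  0.1021  1.4257 -0.      1.6138 -1.9475]
-45 [0.3912 0.1021 1.4257 0.     1.6138 1.1766]
60 [ 0.3912  0.1021  1.4257  0.      1.6138 -0.656 ]
-120 [ 0.3912  0.1021  1.4257 -0.      1.6138  2.4856]
```

Run:
```python
from h import *
y=np.radians(-8)
arm.move_ptp([.47,.24,.33],[-np.pi/2,0,y]); arm.hold(.3)
c=eyes.camera("wrist"); save(c,"wm1"); print(c["origin"],telemetry.get_obs()["t"])
import pickle; pickle.dump(c,open("/tmp/wm1.pkl","wb"))
```

```text
[0.4816 0.3125 0.5009] 3.5083
```

View pics/wm1.png

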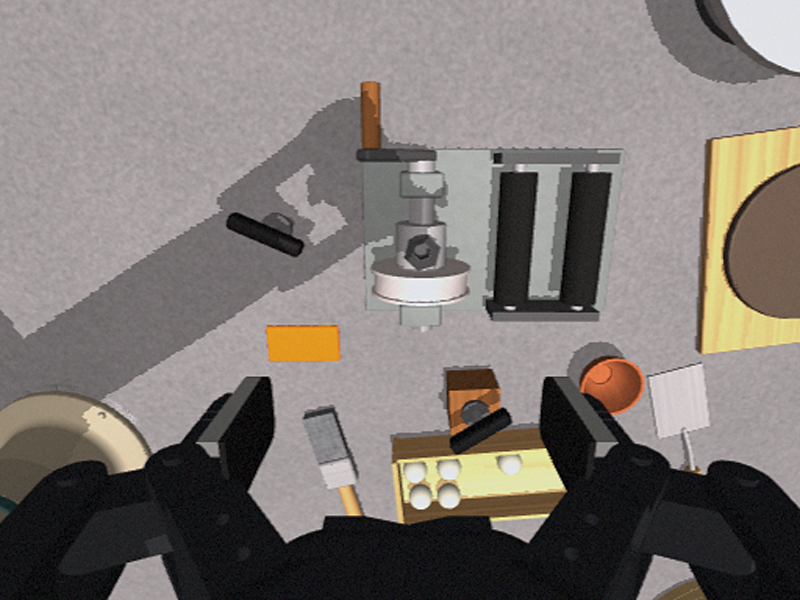

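Run:
```python
from h import *
import pickle
c=pickle.load(open("/tmp/wm1.pkl","rb")); P=cloud(c)
hsv=cv2.cvtColor(c["frame"],cv2.COLOR_RGB2HSV)
def R(x,y,h): return ray(c,x*.64,y*.64,h)[:3]
print("screw",R(422,251,.1155))
m=(hsv[...,1]>110)&(hsv[...,0]<18); m[110:]=0; m[:,:220]=0; m[:,260:]=0
v,u=np.nonzero(m); q=P[v,u]; q=q[q[:,2]>.05]; print(len(q),np.nanmedian(q,0),cv2.minAreaRect(np.float32(q[:,:2]*1000)), np.percentile(q[:,2],[5,50,95]))
# line fit of the pin
l=cv2.fitLine(np.float32(q[:,:2]),cv2.DIST_L2,0,.01,.01).ravel();print("pin dir deg",np.degrees(np.arctan2(l[1],l[0]))%180)
# base plate contour at z 12: left edge
for a in [(363,165),(366,308),(623,150),(608,305)]: print(a,R(*a,.012))
# rollers dark
hh=P[...,2]
m=(hsv[...,2]<45)&(hh>.04)&(hh<.075); m[:,:310]=0;m[:,400:]=0;m[:105]=0;m[195:]=0
for lo,hi in ((312,345),(355,392)):
    k=m.copy();k[:,:lo]=0;k[:,hi:]=0; v,u=np.nonzero(k); q=np.array([ray(c,a,b,.055) for a,b in zip(u,v)]); l=cv2.fitLine(np.float32(q[:,:2]),cv2.DIST_HUBER,0,.01,.01).ravel();print(len(q),"roller dir",np.degrees(np.arctan2(l[1],l[0]))%180,q.mean(0))
```

```text
screw [0.4844 0.2361 0.1155]
490 [0.4579 0.3513 0.1126] ((457.1100158691406, 350.3223571777344), (48.71962356567383, 14.201874732971191), 80.90904998779297) [0.109  0.1126 0.1144]
pin dir deg 81.737236
(363, 165) [0.4366 0.3133 0.012 ]
(366, 308) [0.414  0.1597 0.012 ]
(623, 150) [0.7022 0.2907 0.012 ]
(608, 305) [0.685  0.1251 0.012 ]
1800 roller dir 82.229454 [0.576  0.2245 0.055 ]
1888 roller dir 82.1034 [0.644  0.2149 0.055 ]
```

```bash
cat >> h.py <<'E'
PSI=np.radians(-7.9); S=np.array([.4825,.2375]); ex=np.array([np.cos(PSI),np.sin(PSI)]); ey=np.array([-np.sin(PSI),np.cos(PSI)])
DN=lambda yaw:[-np.pi/2,0,yaw]
def pinpos(th,yo=.114,dz=-.019): 
    q=S-ex*.055*np.sin(th)+ey*yo; return [q[0],q[1],.070+.055*np.cos(th)+dz]
def st(s=""):
    o=telemetry.get_obs(); print(s,"t%.1f"%o["t"],o["ee_pos"],"F",o["contact_force"],"T",o["torque"],"g%.4f"%o["grip_width"])
E
python3 - <<'E'
from h import *
p=pinpos(.85); arm.move_ptp([p[0],p[1],p[2]+.06],DN(PSI)); st()
arm.movel(p,vel=.1); st("down"); arm.close_gripper(); st("grip")
c=eyes.camera("wrist"); save(c,"wm2"); c=eyes.camera("side"); save(c,"sm2",(60,180,300,360))
E
```

```text
t4.4 [0.4582 0.3561 0.1491] F [ 1.2135  0.7874 -0.0229] T [-0.0247  0.0069  0.0099] g0.0854
down t5.1 [0.4577 0.3563 0.0882] F [-0.7581  0.6993 -0.5022] T [ 0.0351 -0.0457  0.0143] g0.0853
grip t5.9 [0.4572 0.3561 0.0873] F [-0.749   0.3463  0.4327] T [-0.0164 -0.0131 -0.0257] g-0.0005
```

View pics/wm2.png

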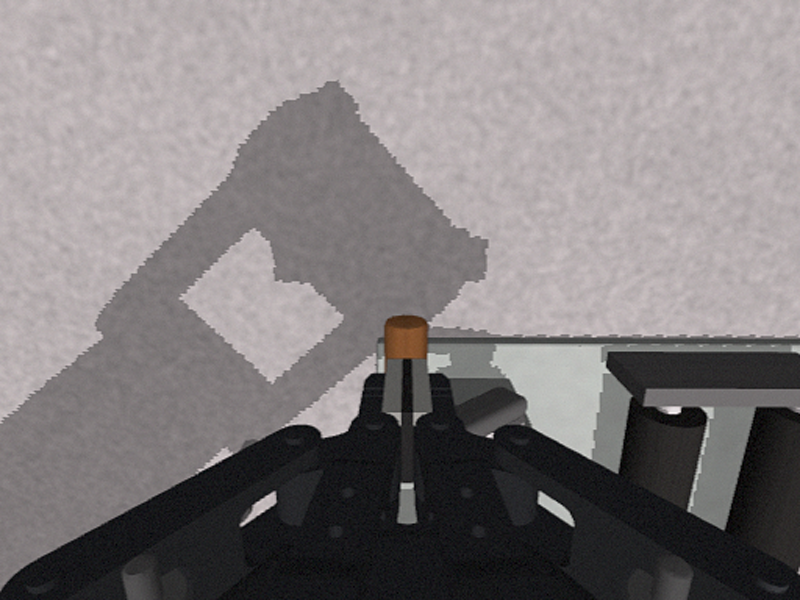

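View pics/sm2.png

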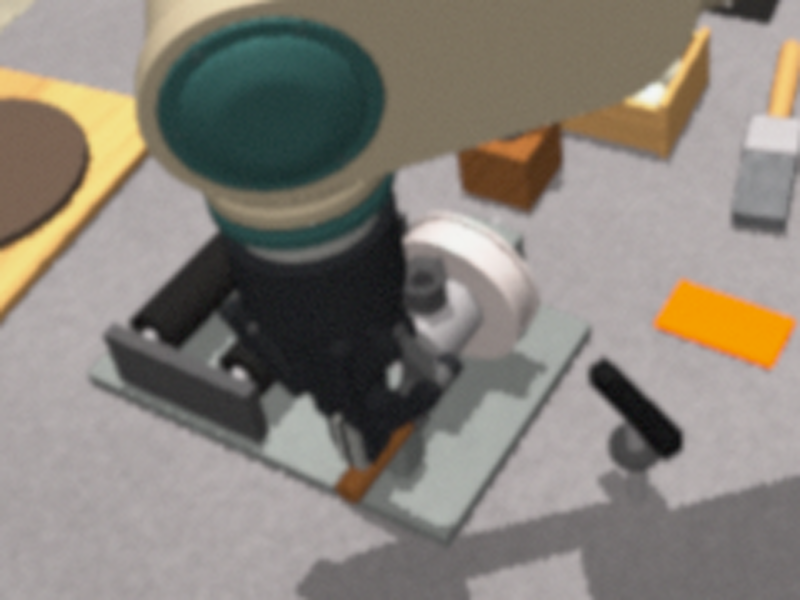

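Run:
```python
from h import *
c=eyes.camera("wrist"); P=cloud(c); 
for (x,y) in [(406,340),(406,320),(406,400),(490,410),(407,500)]:
    print((x,y),P[int(y*.64),int(x*.64)])
arm.open_gripper(); p=pinpos(.85); arm.movel([p[0],p[1],.18],vel=.2); arm.hold(.2)
c=eyes.camera("wrist"); save(c,"wm3"); P=cloud(c); import pickle; pickle.dump(c,open("/tmp/wm3.pkl","wb"))
hsv=cv2.cvtColor(c["frame"],cv2.COLOR_RGB2HSV); m=(hsv[...,1]>110)&(hsv[...,0]<18)&(P[...,2]>.04)
q=P[m]; print(len(q),np.median(q,0),cv2.minAreaRect(np.float32(q[:,:2]*1000)),np.percentile(q[:,2],[2,50,98])); st()
```

```text
(406, 340) [0.4599 0.3705 0.113 ]
(406, 320) [0.4605 0.375  0.1051]
(406, 400) [0.4595 0.3665 0.1473]
(490, 410) [0.49   0.3205 0.0824]
(407, 500) [0.4393 0.2183 0.0125]
1304 [0.458  0.3526 0.1128] ((553.1987915039062, 237.68222045898438), (207.63352966308594, 412.9988098144531), 50.16773986816406) [0.0406 0.1128 0.2915]
 t7.7 [0.4568 0.3558 0.1784] F [ 1.1552 -0.5206  0.8568] T [ 0.0099 -0.0021 -0.0285] g0.0853
```

View pics/wm3.png

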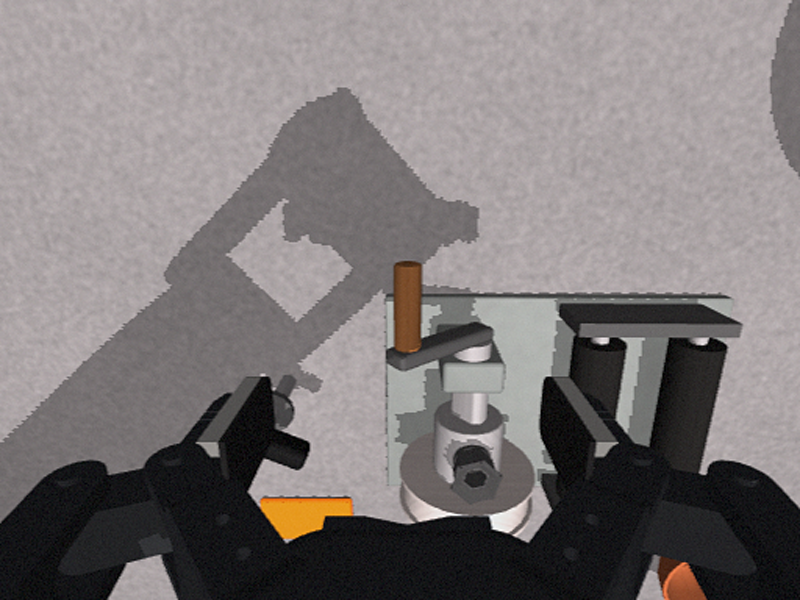

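Run:
```python
from h import *
import pickle
c=pickle.load(open("/tmp/wm3.pkl","rb")); P=cloud(c)
o=telemetry.get_obs(); print(o["ee_pos"],o["orientation"])
T=o["ee_pos"]
for dz in (0,.013,.019,.03): 
  for dy in (0,.011): print(dz,dy,np.array(proj(c,[T[0],T[1]+dy,T[2]+dz]))/.64)
# pad tip: left finger tip points
for (x,y) in [(262,380),(258,385),(250,400),(548,382),(215,445),(265,440)]:
    print((x,y),P[int(y*.64),int(x*.64)]-T)
```

```text
[0.4568 0.3558 0.1784] [-1.5726  0.002  -0.1379]
0 0 [403.5158 348.8416]
0 0.011 [399.6736 323.5911]
0.013 0 [403.2274 362.6013]
0.013 0.011 [399.0969 335.7518]
0.019 0 [403.0798 369.6457]
0.019 0.011 [398.8011 341.9894]
0.03 0 [402.7808 383.9078]
0.03 0.011 [398.201  354.6433]
(262, 380) [-0.0407  0.0159  0.0467]
(258, 385) [-0.0402  0.0165  0.051 ]
(250, 400) [-0.0394  0.0165  0.0601]
(548, 382) [0.0452 0.0022 0.044 ]
(215, 445) [-0.0421  0.0156  0.0782]
(265, 440) [-0.0413  0.      0.0538]
```

Run:
```python
from h import *
import pickle
arm.close_gripper(); arm.hold(.2); st()
o=telemetry.get_obs(); T=o["ee_pos"]; Rt=Rm(o["orientation"])
c=eyes.camera("wrist"); save(c,"wm4"); P=cloud(c); pickle.dump((c,o),open("/tmp/wm4.pkl","wb"))
Q=(P-T)@Rt  # tool coords
for (x,y) in [(400,360),(400,370),(412,370),(400,390),(412,400),(385,380),(430,380)]:
    print((x,y),Q[int(y*.64),int(x*.64)])
s=eyes.camera("side"); print("TCP in side",np.array(proj(s,T))/.64); u,v=map(int,proj(s,T)); save(s,"sm4",(max(0,u-70),max(0,v-80),u+70,v+40)); print(u,v)
```

```text
t8.7 [0.4572 0.3561 0.18  ] F [-0.503   0.3612 -0.203 ] T [-0.0014  0.0095  0.0076] g-0.0000
(400, 360) [-0.0008 -0.0338  0.0107]
(400, 370) [-0.0007 -0.0406  0.0107]
(412, 370) [ 0.0027 -0.0414  0.011 ]
(400, 390) [-0.0006 -0.0535  0.0105]
(412, 400) [ 0.0025 -0.0594  0.0103]
(385, 380) [-0.0057 -0.0403  0.0067]
(430, 380) [ 0.0087 -0.0403  0.0067]
TCP in side [253.7436 455.1509]
162 291
```

View pics/wm4.png

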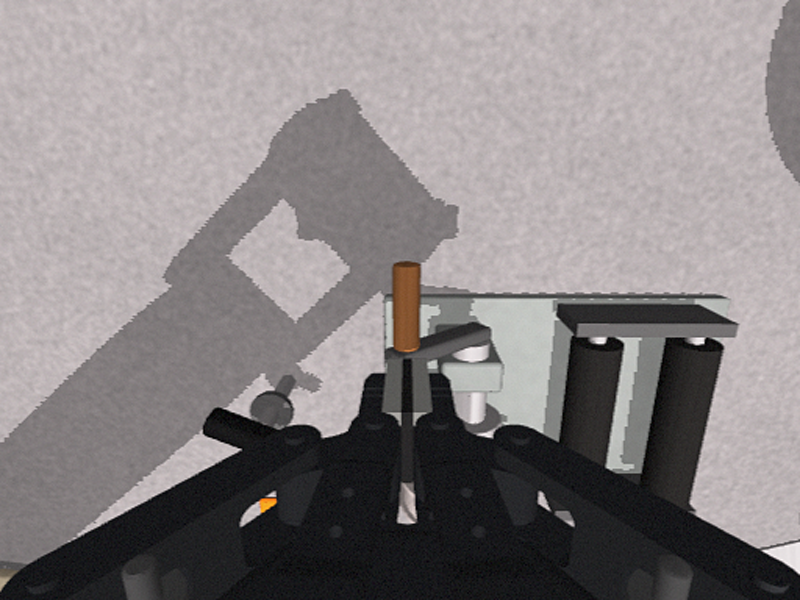

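View pics/sm4.png

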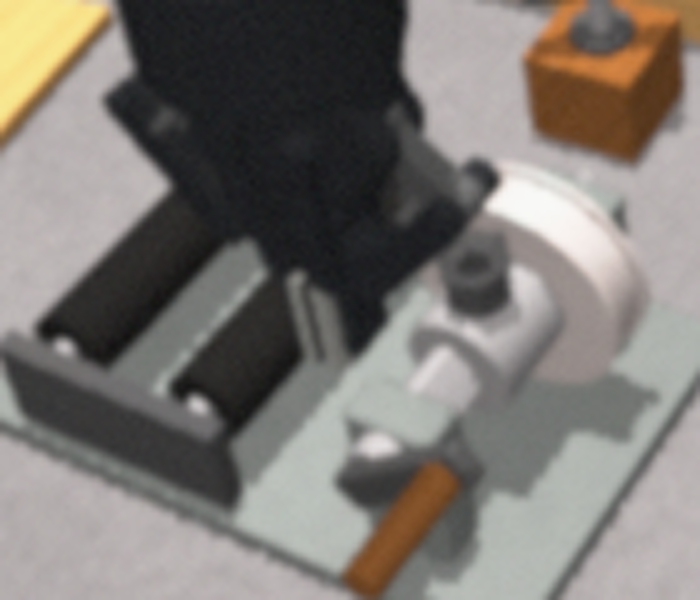

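Run:
```python
from h import *
import pickle
c,o=pickle.load(open("/tmp/wm4.pkl","rb")); P=cloud(c); Q=(P-o["ee_pos"])@Rm(o["orientation"])
for u in (254,256,262,266):
    print(u,[tuple(Q[v,u].round(4)) for v in range(224,240,2)])
# camera in tool coords
print((np.array(c["origin"])-o["ee_pos"])@Rm(o["orientation"]))
```

```text
254 [(np.float64(-0.0042), np.float64(0.0697), np.float64(-0.0308)), (np.float64(-0.0041), np.float64(0.0666), np.float64(-0.0314)), (np.float64(-0.0041), np.float64(0.0643), np.float64(-0.0323)), (np.float64(-0.0019), np.float64(-0.0319), np.float64(0.0099)), (np.float64(-0.0018), np.float64(-0.0347), np.float64(0.01)), (np.float64(-0.0018), np.float64(-0.0378), np.float64(0.0104)), (np.float64(-0.0017), np.float64(-0.0407), np.float64(0.0107)), (np.float64(-0.0016), np.float64(-0.0436), np.float64(0.0111))]
256 [(np.float64(-0.0023), np.float64(0.0675), np.float64(-0.0299)), (np.float64(-0.0023), np.float64(0.0659), np.float64(-0.0311)), (np.float64(-0.0023), np.float64(0.0634), np.float64(-0.0319)), (np.float64(-0.0008), np.float64(-0.0338), np.float64(0.0107)), (np.float64(-0.0008), np.float64(-0.0352), np.float64(0.0102)), (np.float64(-0.0008), np.float64(-0.0378), np.float64(0.0104)), (np.float64(-0.0007), np.float64(-0.0406), np.float64(0.0107)), (np.float64(-0.0007), np.float64(-0.0413), np.float64(0.0099))]
262 [(np.float64(0.003), np.float64(0.0669), np.float64(-0.0296)), (
[... 270 characters left out ...]
.float64(-0.0378), np.float64(0.0104)), (np.float64(0.0022), np.float64(-0.0395), np.float64(0.0101)), (np.float64(0.0022), np.float64(-0.0425), np.float64(0.0105))]
266 [(np.float64(0.0066), np.float64(0.0707), np.float64(-0.0313)), (np.float64(0.0066), np.float64(0.0683), np.float64(-0.0322)), (np.float64(0.0065), np.float64(0.0663), np.float64(-0.0332)), (np.float64(0.0043), np.float64(-0.0329), np.float64(0.0103)), (np.float64(0.0043), np.float64(-0.0359), np.float64(0.0106)), (np.float64(0.0042), np.float64(-0.0376), np.float64(0.0103)), (np.float64(0.0042), np.float64(-0.0395), np.float64(0.0101)), (np.float64(0.0041), np.float64(-0.0424), np.float64(0.0105))]
[ 0.0013 -0.1709  0.0736]
```

```bash
sed -i 's/dz=-.019/dz=-.050/' h.py
python3 - <<'E'
from h import *
arm.open_gripper(); p=pinpos(.85); arm.movel(p,vel=.12); st("down"); arm.close_gripper(); st("grip")
c=eyes.camera("wrist"); save(c,"wm5")
E
```

```text
down t10.7 [0.4578 0.3564 0.0573] F [ 0.0618 -0.4717  0.5302] T [-0.0499 -0.0304 -0.005 ] g0.0852
grip t11.4 [0.4569 0.3562 0.0564] F [-3.8247 -0.6281  3.2642] T [-0.1152  0.6021 -0.0739] g0.0140
```

View pics/wm5.png

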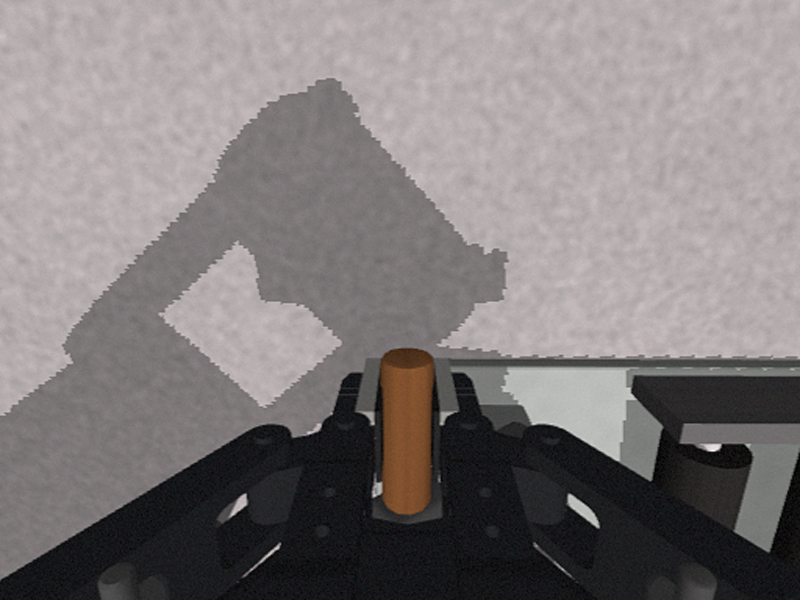

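Run:
```python
from h import *
for th in np.arange(.7,-.01,-.1):
    p=pinpos(th); arm.movel(p,vel=.08); o=telemetry.get_obs(); print("%.2f"%th,o["ee_pos"]-p,o["contact_force"],o["grip_width"])
arm.hold(.3); st("end")
c=eyes.camera("wrist"); save(c,"wm6"); s=eyes.camera("side"); save(s,"sm6",(60,180,300,360))
```

```text
0.70 [-0.0021  0.0003 -0.0003] [-11.189   -0.0804   5.3204] 0.013934129214968484
0.60 [-0.0037  0.0005 -0.0007] [-16.9309  -0.0963   7.1537] 0.014120513951618271
0.50 [-0.0045  0.0006 -0.0001] [-22.5526  -2.2939  11.296 ] 0.014166796545010244
0.40 [-0.0043  0.0007  0.0014] [-25.2512  -4.5736  19.4112] 0.01419861850483682
0.30 [-0.003   0.0008  0.002 ] [-21.6484  -3.8097  18.612 ] 0.01441755269229884
0.20 [-0.002   0.0012  0.0023] [-15.9891  -1.5262  16.9046] 0.01453973516807342
0.10 [-0.0012  0.0018  0.0024] [-11.4596   2.0109  13.9023] 0.014357331531558236
0.00 [-0.0005  0.0021  0.0023] [-8.1436  3.6536 11.147 ] 0.01423524157194179
end t13.7 [0.4977 0.3525 0.0774] F [-8.7104  4.3077 12.5567] T [ 0.7173  1.6223 -0.1556] g0.0141
```

View pics/sm6.png

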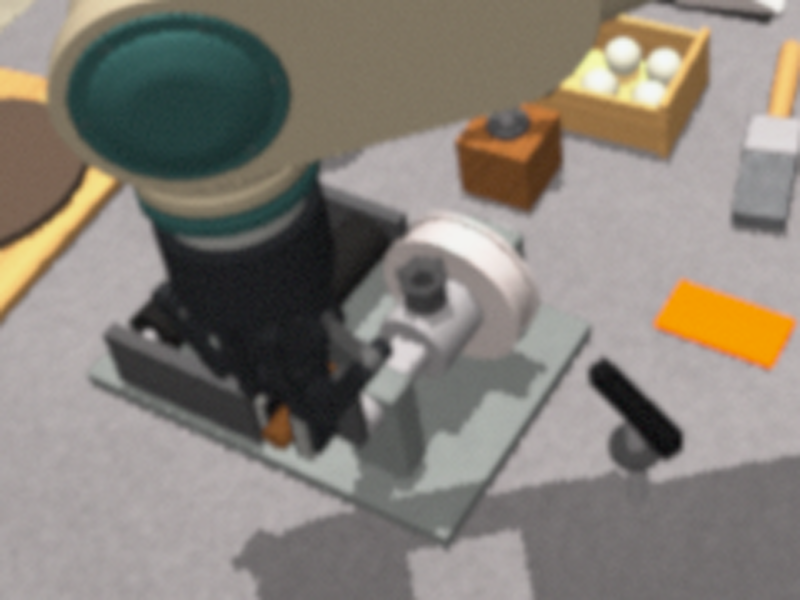

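```bash
cat > th.py <<'E'
from h import *
def theta(n):
    arm.hold(.2); c=eyes.camera("wrist"); save(c,n); P=cloud(c)
    hsv=cv2.cvtColor(c["frame"],cv2.COLOR_RGB2HSV); m=(hsv[...,1]>110)&(hsv[...,0]<18)&(P[...,2]>.06)&(np.hypot(P[...,0]-(S+ey*.112)[0],P[...,1]-(S+ey*.112)[1])<.09)
    k=cv2.connectedComponentsWithStats(m.astype(np.uint8)); i=1+np.argmax(k[2][1:,4]); q=P[k[1]==i]
    r=cv2.minAreaRect(np.float32(q[:,:2]*1000)); print(len(q),r,"z",np.percentile(q[:,2],[5,50,95]))
    d=np.array(r[0])/1000-S; print("mill xy",d@ex,d@ey); return c,P
E
python3 - <<'E'
from th import *
arm.open_gripper(); st("open"); p=pinpos(0); arm.movel([p[0],p[1],.22],vel=.25); theta("wm7")
E
```

```text
open t14.5 [0.4982 0.3504 0.075 ] F [-1.14   -0.1272  0.3722] T [-0.0017  0.0171  0.0239] g0.0853
840 ((497.19482421875, 339.9256896972656), (59.61613082885742, 16.831642150878906), 79.8824462890625) z [0.1289 0.1327 0.1344]
mill xy 0.00047751002631305406 0.10347333836769392
```

View pics/wm7.png

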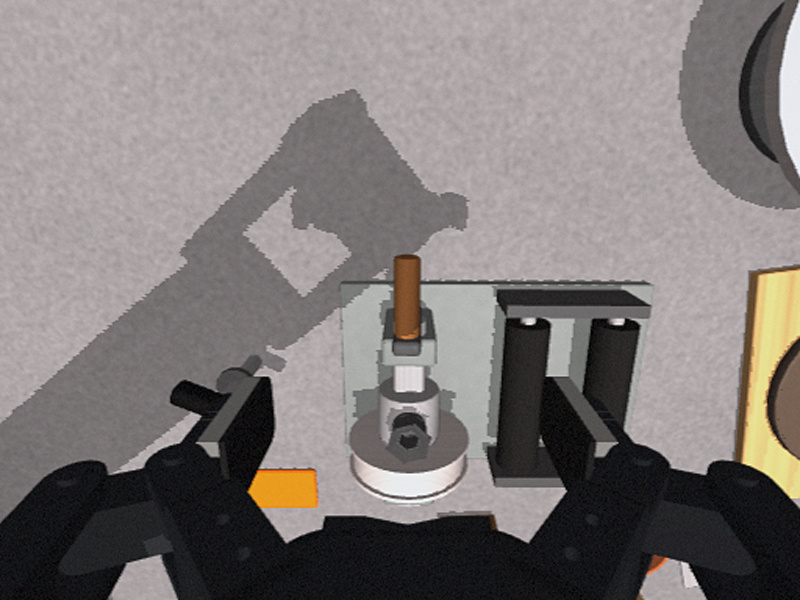

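Run:
```python
from th import *
c,P=theta("wm8")
im=c["frame"][150:310,200:320,::-1]; cv2.imwrite("pics/wm8c.png",cv2.resize(im,None,fx=3.75,fy=3.75,interpolation=cv2.INTER_CUBIC))
R=lambda x,y,h: ray(c,x*.64,y*.64,h)[:2]
for n,a in dict(screw=(409,440,.1155),pilL=(384,352,.085),pilR=(436,352,.085),pinA=(406.5,262,.133),pinB=(406.5,330,.133),collar=(409,385,.094)).items():
    q=R(*a); d=q-S; print(n,q,"mill",d@ex,d@ey)
```

```text
844 ((497.6690979003906, 344.1481018066406), (51.00815963745117, 14.651768684387207), 82.53807830810547) z [0.1286 0.1326 0.1344]
mill xy 0.00036693508058814405 0.10772086385059235
screw [0.4855 0.2372] mill 0.0030186440624594977 8.71804140800779e-05
pilL [0.4748 0.2924] mill -0.015124870274220152 0.053310320014955684
pilR [0.5124 0.2872] mill 0.02274131619354352 0.05331996736864742
pinA [0.5017 0.3669] mill 0.0012519185406922588 0.13080181442096547
pinB [0.496  0.3253] mill 0.0012595230443434473 0.0888342389236082
collar [0.4899 0.2682] mill 0.0030732108215419532 0.03138165957625668
```

View pics/wm8c.png

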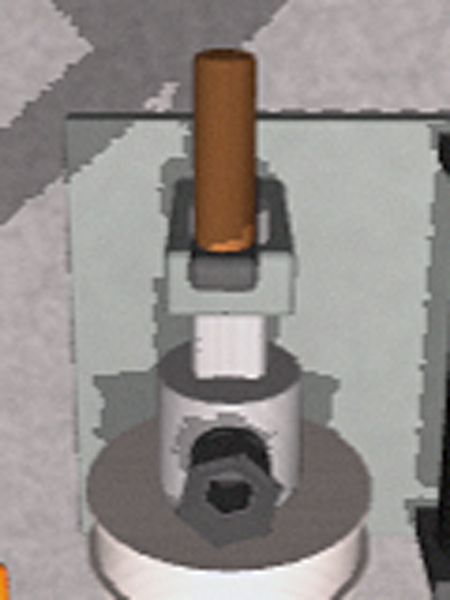

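```bash
sed -i 's/S=np.array(\[.4825,.2375\])/S=np.array([.4843,.2372])/' h.py
python3 - <<'E'
from th import *
p=pinpos(0); arm.movel(p,vel=.2); arm.close_gripper(); st("grip"); arm.movel(p,vel=.05); arm.hold(.2); st("grip"); arm.open_gripper(); st("open"); arm.movel([p[0],p[1],.22],vel=.25)
c,P=theta("wm9")
im=c["frame"][150:310,200:320,::-1]; cv2.imwrite("pics/wm9c.png",cv2.resize(im,None,fx=3.75,fy=3.75,interpolation=cv2.INTER_CUBIC))
E
```

```text
grip t17.3 [0.4998 0.3502 0.0754] F [-3.2473 -0.4492  4.8068] T [-0.0812  0.5007 -0.0357] g0.0140
grip t17.7 [0.4998 0.3502 0.0753] F [-5.0329 -0.9147  5.6134] T [-0.0743  0.6864 -0.0648] g0.0143
open t18.4 [0.5    0.3501 0.075 ] F [ 0.6404  0.3774 -0.9042] T [-0.0308  0.0203 -0.0112] g0.0852
847 ((500.3515319824219, 343.8861999511719), (50.78644943237305, 14.853678703308105), 81.63905334472656) z [0.1275 0.1326 0.1344]
mill xy 0.0012357580073441615 0.10787988617509485
```

View pics/wm9c.png

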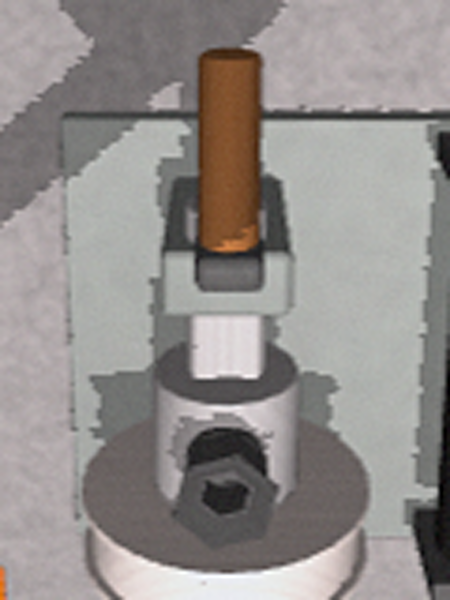

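Run:
```python
from h import *
import pickle
arm.move_ptp([.5188,.0365,.24],DN(np.radians(115.5))); arm.hold(.3); st()
c=eyes.camera("wrist"); save(c,"wk1"); P=cloud(c); pickle.dump(c,open("/tmp/wk1.pkl","wb"))
hsv=cv2.cvtColor(c["frame"],cv2.COLOR_RGB2HSV)
m=(P[...,2]>.080)&(P[...,2]<.1)&(np.hypot(P[...,0]-.5188,P[...,1]-.0365)<.06)
q=P[m]; print(len(q),cv2.minAreaRect(np.float32(q[:,:2]*1000)),np.median(q,0))
m=(P[...,2]>.045)&(P[...,2]<.053)&(np.hypot(P[...,0]-.5188,P[...,1]-.0365)<.06); q=P[m]; print("block",len(q),cv2.minAreaRect(np.float32(q[:,:2]*1000)))
```

```text
t22.0 [0.5188 0.0366 0.24  ] F [-0.023   0.2562 -0.4876] T [-0.0458 -0.0456  0.0102] g0.0853
817 ((518.0958251953125, 34.89893341064453), (68.10675048828125, 14.948719024658203), 26.786359786987305) [0.5162 0.0339 0.0965]
block 1147 ((517.5224609375, 20.12978744506836), (87.01753997802734, 56.0511589050293), 84.95318603515625)
```

View pics/wk1.png

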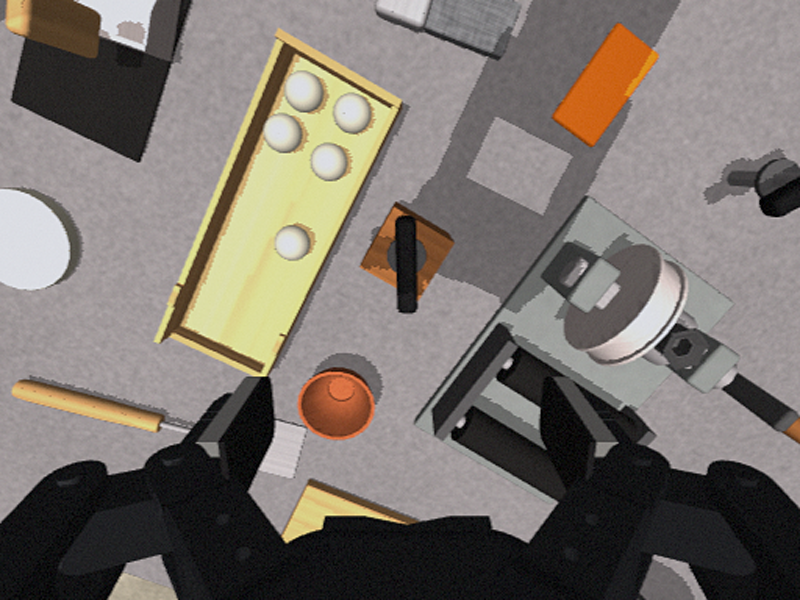

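Run:
```python
from h import *
y=np.radians(116.2); k=[.518,.0357]
arm.movel(k+[.12],DN(y),vel=.2); arm.movel(k+[.037],vel=.1); st("at"); arm.close_gripper(); st("grip")
arm.movel(k+[.10],vel=.12); arm.hold(.2); st("lift")
arm.movel(k+[.19],vel=.2); arm.hold(.2); st("lift")
c=eyes.camera("wrist"); save(c,"wk2"); s=eyes.camera("side"); save(s,"sk2",(120,60,320,220))
```

```text
at t23.8 [0.5186 0.0357 0.0378] F [ 0.0422  0.0671 -0.7059] T [-0.0187  0.0197 -0.0199] g0.0853
grip t24.4 [0.5182 0.0357 0.0372] F [-0.2404  0.4095  2.1686] T [ 0.0225 -0.0247 -0.0213] g0.0141
lift t25.3 [0.5174 0.0357 0.0989] F [-0.3917 -0.1429 -1.5314] T [-0.0216  0.0175 -0.0311] g0.0138
lift t26.1 [0.5172 0.0357 0.1881] F [-0.6653 -0.2895 -1.1014] T [0.0257 0.0046 0.0643] g0.0139
```

View pics/wk2.png

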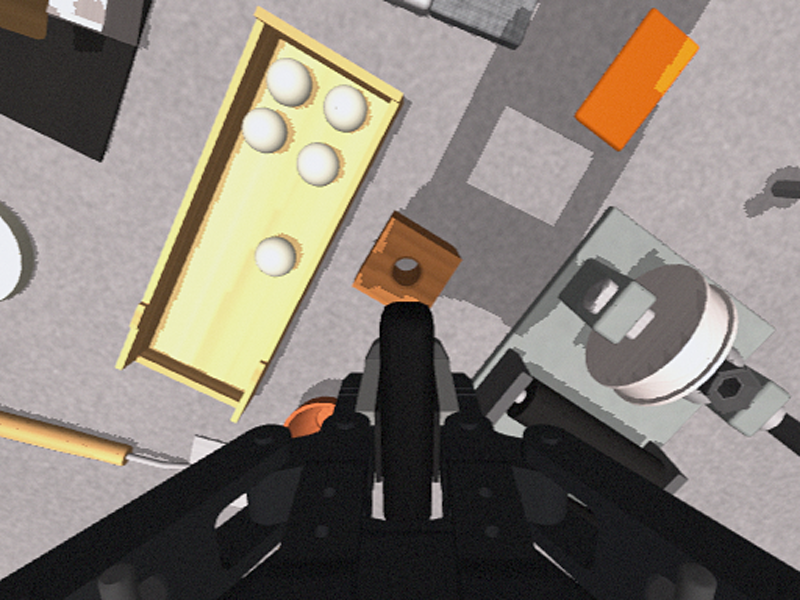

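View pics/sk2.png

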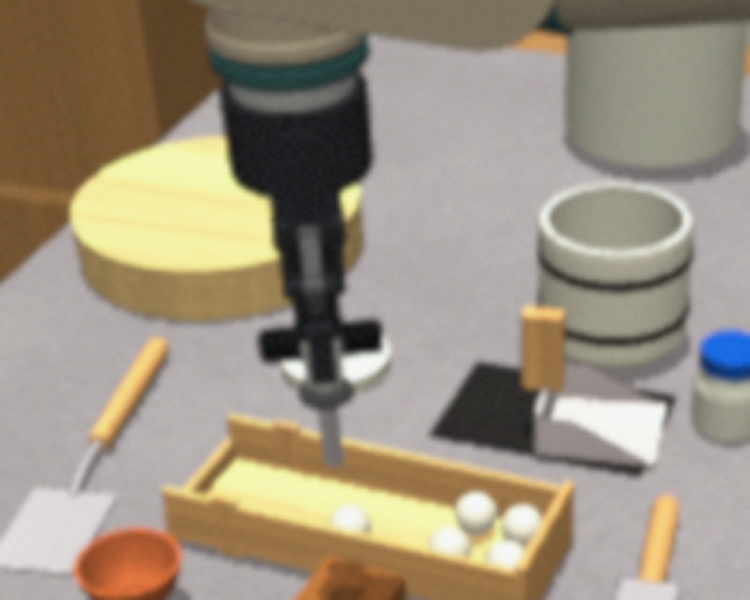

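Run:
```python
from h import *
y=PSI-.125+np.pi/3+np.pi/2
s=list(S)
arm.move_ptp(s+[.195],DN(y)); arm.hold(.2); st("hover")
c=eyes.camera("side"); save(c,"sk3",(100,160,260,280))
c=eyes.camera("top"); save(c,"tk3",(110,100,230,190))
c=eyes.camera("wrist"); save(c,"wk3")
```

```text
hover t27.2 [0.4849 0.2358 0.195 ] F [ 0.5934 -0.3865 -1.4661] T [ 0.0177 -0.0164 -0.046 ] g0.0140
```

View pics/sk3.png

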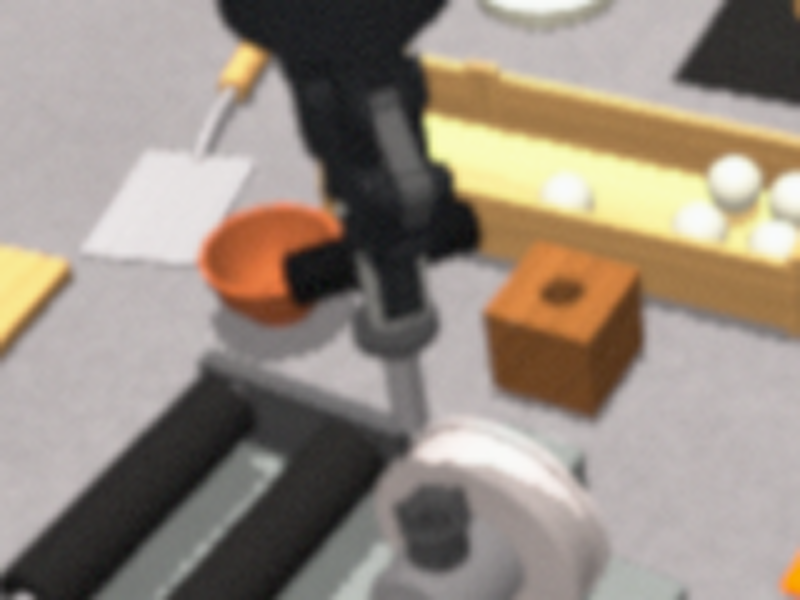

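View pics/wk3.png

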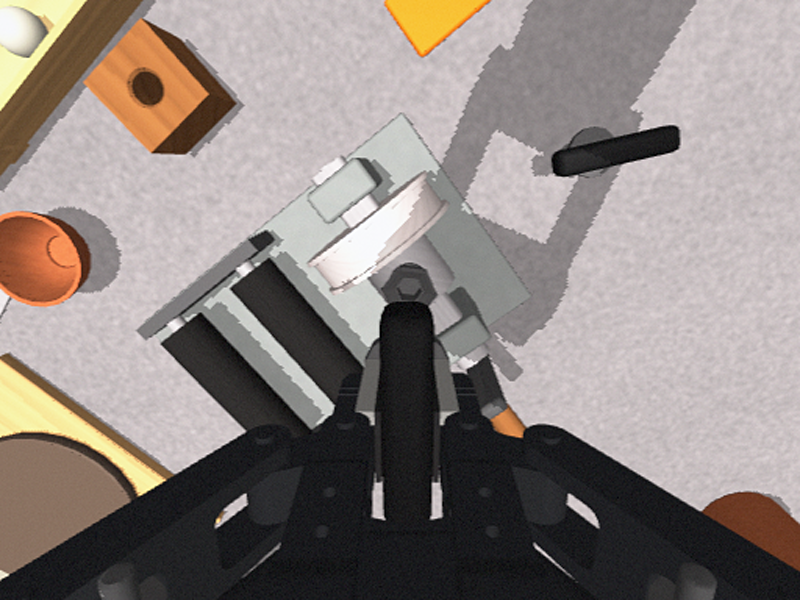

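Run:
```python
from h import *
c=eyes.camera("side"); print("tip exp",proj(c,[*S,.160]),"seen 181.6 245.6;  screw exp",proj(c,[*S,.1155]),"seen 186.8 259")
w=eyes.camera("wrist"); print("screw ray",ray(w,408*.64,287*.64,.1155))
im=w["frame"][160:200,240:282,::-1]; cv2.imwrite("pics/wk3c.png",cv2.resize(im,None,fx=14,fy=14,interpolation=cv2.INTER_CUBIC))
```

```text
tip exp (np.float64(181.27639824823228), np.float64(245.8999364158038)) seen 181.6 245.6;  screw exp (np.float64(184.15136799559144), np.float64(262.41436742513486)) seen 186.8 259
screw ray [0.482  0.2334 0.1155]
```

View pics/wk3c.png

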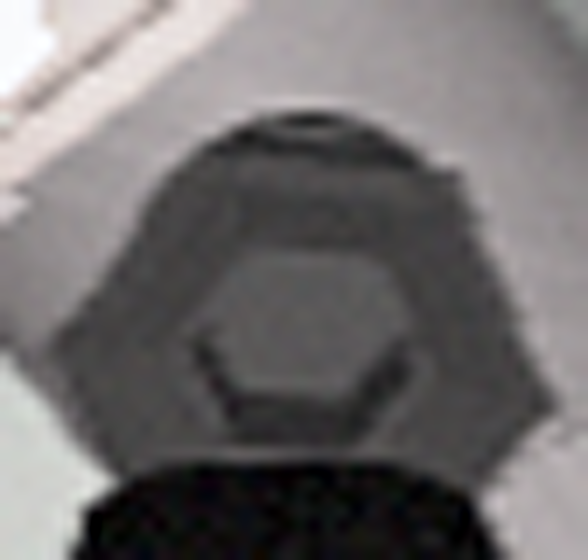

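Run:
```python
from h import *
c=eyes.camera("side"); print("side",ray(c,186.6,261,.1155),ray(c,186.8,259.5,.1155))
w=eyes.camera("wrist"); print("w",ray(w,261.4,184.6,.1105),ray(w,262,182.9,.1155))
im=c["frame"][245:285,165:210,::-1]; cv2.imwrite("pics/sk3c.png",cv2.resize(im,None,fx=14,fy=14,interpolation=cv2.INTER_CUBIC))
```

```text
side [0.4814 0.2325 0.1155] [0.4827 0.2288 0.1155]
w [0.4833 0.2355 0.1105] [0.4808 0.2338 0.1155]
```

View pics/sk3c.png

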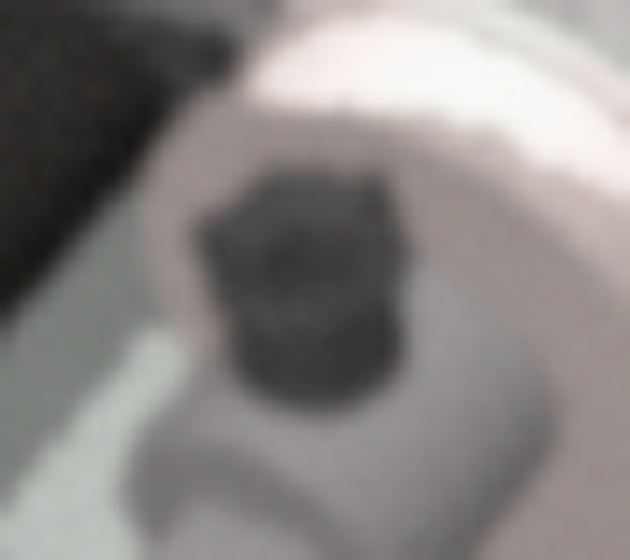

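```bash
cat >> h.py <<'E'
SC=[.4828,.2358]
E
python3 - <<'E'
from h import *
arm.movel(SC+[.165],vel=.1); arm.hold(.15); st("above")
for z in np.arange(.156,.1300,-.003):
    arm.movel(SC+[z],vel=.05); o=telemetry.get_obs(); F=o["contact_force"]; print("%.4f"%z,o["ee_pos"],F,o["torque"])
    if abs(F[2]+1.3)>10: break
E
```

```text
above t28.2 [0.4832 0.236  0.1659] F [ 0.468   0.8502 -1.6547] T [ 0.0193 -0.018   0.0252] g0.0141
0.1560 [0.4825 0.2357 0.1555] [-0.0482  0.5525 -1.4043] [-0.0084 -0.0123  0.04  ]
0.1530 [0.4827 0.2358 0.1528] [ 0.2353 -0.8236 -1.0451] [0.0166 0.0143 0.0012]
0.1500 [0.4827 0.2357 0.1497] [-0.7188 -0.542  -0.8426] [ 0.013   0.0374 -0.0238]
0.1470 [0.4827 0.2357 0.1467] [-0.3763  1.4303 -1.6425] [ 0.0274  0.0201 -0.0181]
0.1440 [0.4827 0.2357 0.1437] [-0.4345 -0.0077 -1.7797] [-0.0212  0.0115 -0.0406]
0.1410 [0.4827 0.2358 0.1407] [-0.7096  0.5765 -1.6311] [ 0.0016 -0.0354  0.0152]
0.1380 [0.4827 0.2358 0.1377] [-0.3617 -0.7427 -0.9875] [-0.0548  0.0188 -0.0462]
0.1350 [0.4827 0.2358 0.1347] [-0.4258  0.6095 -1.6577] [ 0.0558  0.0096 -0.0082]
0.1320 [0.4828 0.2358 0.1319] [ 0.2055  0.101  -0.8194] [ 0.0824 -0.0372  0.0226]
```

Run:
```python
from h import *
y0=PSI-.125+np.pi/3+np.pi/2
for d in list(np.arange(.1,1.21,.1))+list(np.arange(1.24,1.5,.03)):
    arm.movel(SC+[.1325],DN(y0-d),vel=.05); o=telemetry.get_obs(); yw=o["orientation"][2]; print("%.2f"%d,"act %.3f"%(y0-yw),o["ee_pos"],o["contact_force"],o["torque"],"%.4f"%o["grip_width"], "%.1f"%o["t"])
    if abs(o["torque"][2])>.9: break
```

```text
0.10 act 0.098 [0.4828 0.2357 0.1325] [ 0.4019 -0.1057 -1.2263] [0.0319 0.0332 0.0333] 0.0143 30.8
0.20 act 0.196 [0.4828 0.2358 0.1324] [-0.4729 -0.5418 -1.1098] [ 0.0005 -0.0429 -0.0641] 0.0144 31.0
0.30 act 0.295 [0.4828 0.2359 0.1325] [-0.2538  0.0082 -1.5403] [ 0.0794  0.0659 -0.0254] 0.0144 31.3
0.40 act 0.394 [0.4827 0.2359 0.1325] [ 0.715   1.1345 -1.9368] [0.1445 0.0598 0.0499] 0.0142 31.5
0.50 act 0.494 [0.4828 0.2359 0.1325] [ 0.2093  1.9319 -1.7087] [ 0.2059  0.0634 -0.0345] 0.0141 31.8
0.60 act 0.594 [0.4828 0.2358 0.1325] [-0.0148  0.7337 -1.6729] [ 0.1857  0.0617 -0.0043] 0.0144 32.0
0.70 act 0.694 [0.4828 0.2358 0.1325] [ 0.1328  0.2715 -1.9396] [ 0.2273  0.0725 -0.0207] 0.0143 32.3
0.80 act 0.794 [0.4828 0.2358 0.1325] [ 0.2961  1.1461 -1.6474] [0.2291 0.0619 0.0149] 0.0140 32.5
0.90 act 0.894 [0.4828 0.2358 0.1325] [ 0.2417  0.7007 -1.7734] [ 0.1947  0.118  -0.028 ] 0.0141 32.8
1.00 act 0.994 [0.4828 0.2358 0.1325] [-0.4885  1.7193 -2.2042] [ 0.2086  0.1329 -0.0061] 0.0146 33.0
1.10 act 1.094 [0.4828 0.2358 0.1325] [ 0.0529  0.5624 -1.1417] [0.2178 0.1178 0.0232] 0.
[... 305 characters left out ...]
34.0
1.30 act 1.298 [0.4828 0.2358 0.1325] [ 0.1129  0.3848 -1.9135] [0.1453 0.1363 0.0322] 0.0142 34.3
1.33 act 1.329 [0.4828 0.2358 0.1325] [-0.2295  0.3375 -0.9288] [ 0.1285  0.1087 -0.0004] 0.0142 34.5
1.36 act 1.359 [0.4828 0.2358 0.1325] [-0.9705  0.6848 -2.1338] [0.1959 0.1266 0.0915] 0.0143 34.8
1.39 act 1.389 [0.4828 0.2358 0.1325] [-0.9915  0.9888 -1.7513] [0.1551 0.1087 0.0262] 0.0139 35.0
1.42 act 1.419 [0.4828 0.2358 0.1325] [ 0.173   0.1792 -1.8816] [0.0864 0.1688 0.0298] 0.0139 35.3
1.45 act 1.449 [0.4828 0.2358 0.1325] [-0.8144 -0.3814 -2.2497] [0.1172 0.1067 0.0758] 0.0139 35.5
1.48 act 1.479 [0.4828 0.2358 0.1325] [-1.0519  0.2925 -0.9455] [0.1378 0.1329 0.1255] 0.0142 35.8
```

Run:
```python
from h import *
y0=PSI-.125+np.pi/3+np.pi/2
s=eyes.camera("side"); save(s,"sk5",(120,190,240,290))
for d in list(np.arange(1.51,1.72,.04)):
    arm.movel(SC+[.1325],DN(y0-d),vel=.05); 
    T=[];
    for i in range(4): arm.hold(.03); T.append(telemetry.get_obs()["torque"])
    o=telemetry.get_obs(); print("%.2f"%d,o["contact_force"],np.mean(T,0),"%.4f"%o["grip_width"], "%.1f"%o["t"])
    if abs(np.mean(T,0)[2])>.5: break
w=eyes.camera("wrist"); save(w,"wk5")
s=eyes.camera("side"); save(s,"sk6",(120,190,240,290))
```

```text
1.51 [-0.968   0.0609 -2.0394] [0.1091 0.1461 0.0891] 0.0144 36.2
1.55 [-0.4078  0.5666 -1.5175] [0.1213 0.1761 0.0784] 0.0139 36.6
1.59 [-0.969   0.649  -1.4412] [0.1331 0.1431 0.0896] 0.0140 37.0
1.63 [-1.006   1.3823 -1.9711] [0.1203 0.1512 0.0815] 0.0137 37.4
1.67 [-0.7151  1.4041 -0.9585] [0.1083 0.1481 0.0706] 0.0143 37.7
1.71 [-0.3294  0.1362 -1.689 ] [0.1069 0.1712 0.0379] 0.0143 38.1
```

View pics/sk6.png

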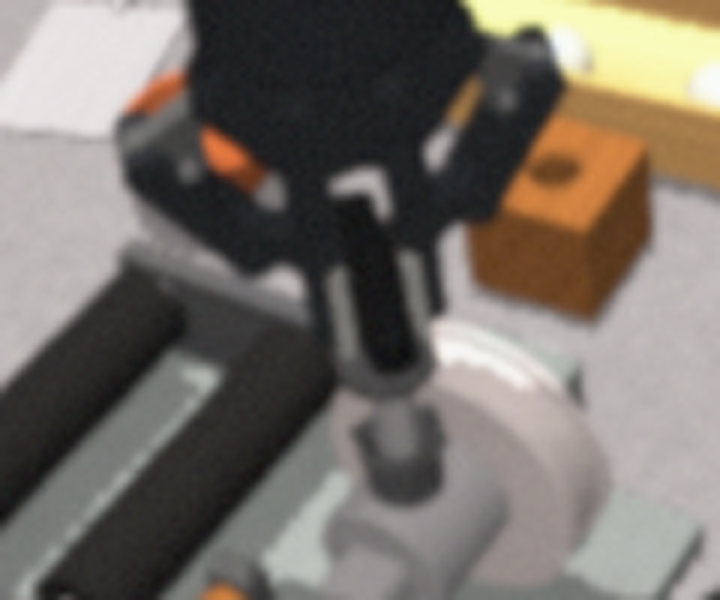

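View pics/wk5.png

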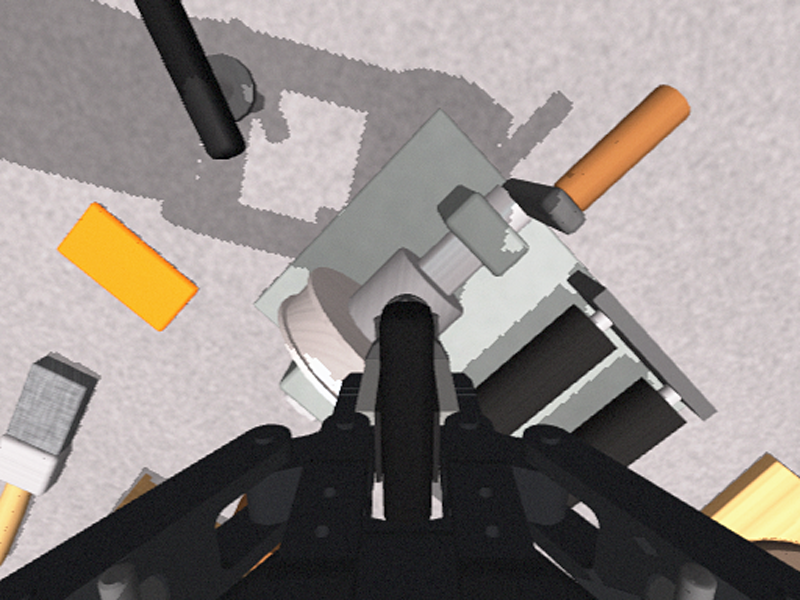

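Run:
```python
from h import *
c=eyes.camera("side"); im=c["frame"][235:285,165:215,::-1]; cv2.imwrite("pics/sk7.png",cv2.resize(im,None,fx=12,fy=12,interpolation=cv2.INTER_CUBIC))
P=cloud(c); print([(v,P[v,186].round(4)) for v in range(245,275,3)])
print(proj(c,SC+[.0973+.048]),proj(c,SC+[.1155]))
```

```text
[(245, array([0.4607, 0.2586, 0.1897])), (248, array([0.4599, 0.2616, 0.1854])), (251, array([0.461 , 0.2613, 0.1773])), (254, array([0.4716, 0.246 , 0.1512])), (257, array([0.4775, 0.2384, 0.1337])), (260, array([0.4781, 0.2391, 0.1261])), (263, array([0.4791, 0.2394, 0.1178])), (266, array([0.4791, 0.2411, 0.1113])), (269, array([0.4772, 0.2459, 0.1084])), (272, array([0.4784, 0.2458, 0.0995]))]
(np.float64(183.29981325649268), np.float64(251.13747708734647)) (np.float64(185.17754747069398), np.float64(262.06870206286817))
```

View pics/sk7.png

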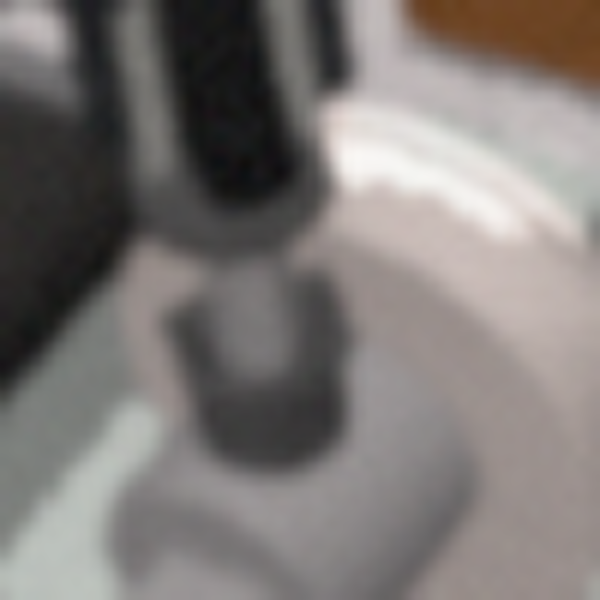

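Run:
```python
from h import *
y0=PSI-.125+np.pi/3+np.pi/2
arm.movel(SC+[.195],vel=.1); st("up")
q=np.array(SC)-ey*0+ -ex*.0
# view: shift so that camera looks at screw: move back along tool z
tz=Rm(telemetry.get_obs()["orientation"])[:,2]; n=np.array(SC)-tz[:2]*.03
arm.movel([*n,.25],vel=.2); arm.hold(.2)
w=eyes.camera("wrist"); save(w,"wk8"); u,v=proj(w,SC+[.1155]); u,v=int(u),int(v); print(u,v)
im=w["frame"][max(0,v-40):v+40,u-50:u+50,::-1]; cv2.imwrite("pics/wk8c.png",cv2.resize(im,None,fx=7,fy=7,interpolation=cv2.INTER_CUBIC))
```

```text
up t39.0 [0.4825 0.2356 0.1942] F [ 0.1963 -0.0625 -1.8526] T [ 0.0425 -0.0144  0.0168] g0.0141
260 145
```

View pics/wk8c.png

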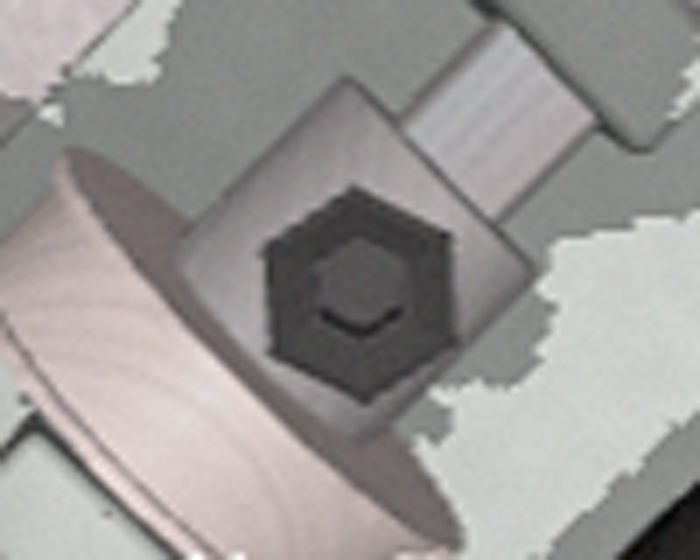

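View pics/wk8.png

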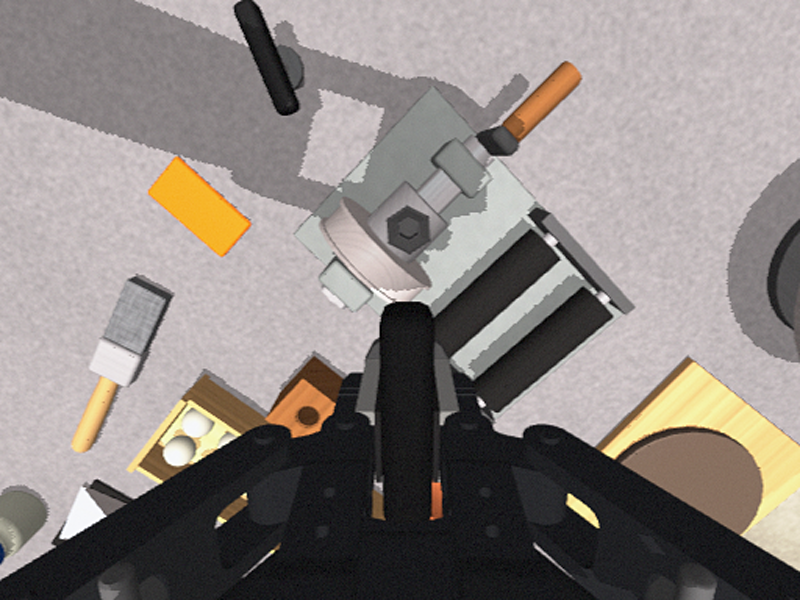

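```bash
cat > hexa.py <<'E'
from h import *
import pickle
def hexang(c,guess,n):
    # rectify plane z=.1155 around guess, 0.25 mm/px
    N=240; sc=.25e-3
    src=[];dst=[]
    for a,b in ((-1,-1),(1,-1),(1,1),(-1,1)):
        X=guess[0]+a*.03; Y=guess[1]+b*.03
        src.append(proj(c,[X,Y,.1155])); dst.append((N/2+a*120,N/2+b*120))
    M=cv2.getPerspectiveTransform(np.float32(src),np.float32(dst))
    im=cv2.warpPerspective(c["frame"],M,(N,N),flags=cv2.INTER_CUBIC); g=cv2.cvtColor(im,cv2.COLOR_RGB2GRAY)
    cv2.imwrite(f"pics/{n}.png",cv2.resize(im[:,:,::-1],(600,600)))
    return im,g
if __name__=="__main__":
    w=eyes.camera("wrist"); pickle.dump(w,open("/tmp/wk8.pkl","wb"))
    for n,g in (("wk8",(.4828,.2358)),("wm1",(.4844,.2361)),("wk1",(.482,.234))):
        c=pickle.load(open(f"/tmp/{n}.pkl","rb")); hexang(c,g,"hx_"+n)
E
python3 hexa.py; cd pics; python3 -c "
import cv2,numpy as np
cv2.imwrite('hx_all.png',np.hstack([cv2.resize(cv2.imread(f'hx_{n}.png'),(266,266)) for n in ('wk8','wm1','wk1')]))"
```

```text
(no output)
```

View pics/hx_all.png

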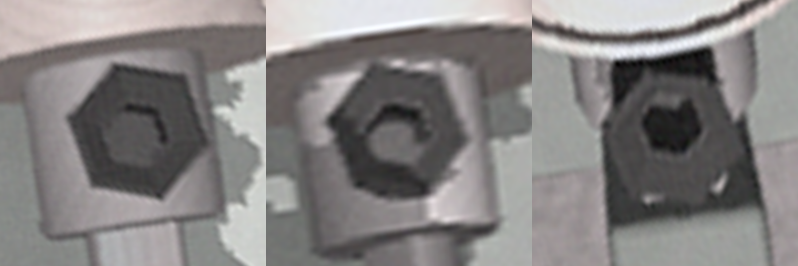

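```bash
cat > hexfit.py <<'E'
from hexa import *
def fit(n,g,thr=95):
    c=pickle.load(open(f"/tmp/{n}.pkl","rb")); im,gr=hexang(c,g,"tmp"); gr=cv2.GaussianBlur(gr,(0,0),2)
    m=(gr<thr).astype(np.uint8); m[:30]=0;m[210:]=0
    k=cv2.connectedComponentsWithStats(m); l=k[1][110:130,110:130]; i=np.bincount(l[l>0]).argmax(); m=(k[1]==i).astype(np.uint8)
    m=cv2.morphologyEx(m,cv2.MORPH_CLOSE,np.ones((15,15))); m=cv2.morphologyEx(m,cv2.MORPH_OPEN,np.ones((9,9)))
    ct=max(cv2.findContours(m,0,2)[0],key=cv2.contourArea); h=cv2.convexHull(ct)
    poly=cv2.approxPolyDP(h,8,True)[:,0]
    out=cv2.cvtColor(gr,cv2.COLOR_GRAY2BGR); cv2.polylines(out,[poly],True,(0,0,255)); cv2.imwrite(f"pics/fit_{n}.png",cv2.resize(out,(480,480)))
    d=np.diff(np.vstack([poly,poly[:1]]),axis=0); L=np.hypot(*d.T); a=np.degrees(np.arctan2(d[:,1],d[:,0]))
    print(n,len(poly),"edges len mm",(L*.25).round(1),"ang mod60",(a%60).round(1), "wmean", np.degrees(np.angle((L*np.exp(6j*np.radians(a))).sum()))/6%60)
fit("wk8",(.4828,.2358)); fit("wm1",(.4844,.2361));
E
python3 hexfit.py; cd pics; python3 -c "
import cv2,numpy as np
cv2.imwrite('fit_all.png',np.hstack([cv2.resize(cv2.imread(f'fit_{n}.png'),(400,400)) for n in ('wk8','wm1')]))"
```

```text
wk8 6 edges len mm [17.1 16.  14.9 16.6 15.4 14.7] ang mod60 [11.  12.7 13.6 11.3 13.  10.2] wmean 11.955503491703842
wm1 6 edges len mm [15.5 16.4 14.6 15.1 17.  14.8] ang mod60 [ 9.3 11.3  8.   7.6 10.2  8.8] wmean 9.269393886211192
```

View pics/fit_all.png

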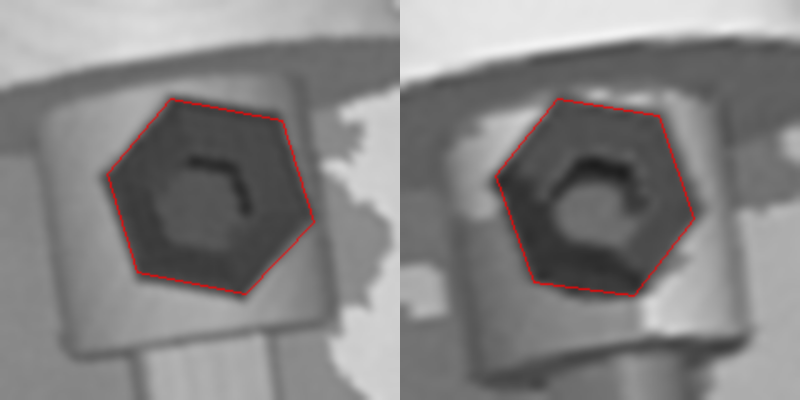

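```bash
cat >> h.py <<'E'
def avg(n=6):
    F=[];T=[]
    for i in range(n): arm.hold(.02); o=telemetry.get_obs(); F.append(o["contact_force"]);T.append(o["torque"])
    return np.mean(F,0),np.mean(T,0),o
E
python3 - <<'E'
from h import *
y=np.radians(72)
arm.move_ptp(SC+[.19],DN(y)); arm.movel(SC+[.160],vel=.15)
for z in (.15,.145,.14,.135,.1325,.131):
    arm.movel(SC+[z],vel=.06); F,T,o=avg(3); print(z,o["ee_pos"],F,T)
    if F[2]>6: break
for d in (.08,.16,.24,.32,.4):
    arm.movel(SC+[max(z,.132)],DN(y-d),vel=.05); F,T,o=avg(); print("%.2f"%d,o["ee_pos"],F,T,"%.4f"%o["grip_width"],"%.1f"%o["t"])
    if abs(T[2])>.5: break
w=eyes.camera("wrist"); save(w,"wk9")
E
```

```text
0.15 [0.4829 0.2358 0.1502] [ 0.0444 -0.0129 -1.6224] [ 0.0004 -0.012  -0.0311]
0.145 [0.4827 0.2358 0.1449] [-0.284  -0.126  -1.0938] [ 0.0032 -0.0053  0.0083]
0.14 [0.4827 0.2358 0.1398] [ 0.074   0.1806 -1.0466] [-0.0233  0.0159  0.0047]
0.135 [0.4827 0.2357 0.1348] [-0.07    0.1382 -0.8839] [ 0.009   0.0278 -0.01  ]
0.1325 [0.4828 0.2358 0.1324] [ 0.4438 -0.1417 -1.1484] [ 0.0472 -0.0029  0.0105]
0.131 [0.4831 0.2359 0.1317] [-0.4275  0.1999  2.445 ] [-0.0304  0.0959 -0.021 ]
0.08 [0.4827 0.2357 0.1317] [-0.2326 -0.1042 -0.748 ] [-0.0044  0.0003  0.0019] 0.0140 43.0
0.16 [0.4827 0.2358 0.1318] [-0.363  -0.0352 -1.5101] [0.0015 0.0182 0.0034] 0.0142 43.3
0.24 [0.4827 0.2358 0.1319] [ 0.4363  0.7676 -1.7871] [ 0.1071  0.026  -0.004 ] 0.0142 43.7
0.32 [0.4828 0.2358 0.1319] [-0.2787  0.2026 -2.3486] [0.1424 0.0307 0.0217] 0.0139 44.0
0.40 [0.4828 0.2358 0.1319] [-0.1144  0.7872 -2.0246] [0.1414 0.0501 0.0444] 0.0142 44.4
```

View pics/wk9.png

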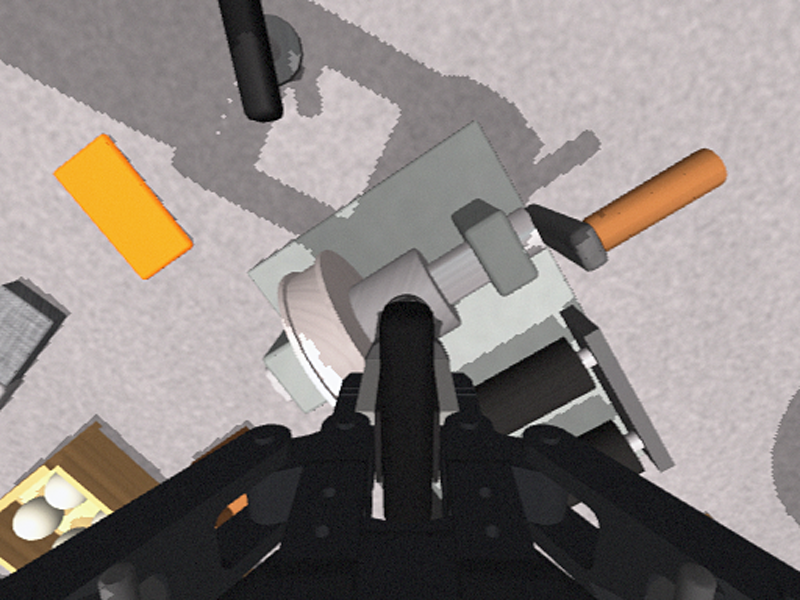

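```bash
cat >> h.py <<'E'
def lookscrew(n):
    import pickle
    tz=Rm(telemetry.get_obs()["orientation"])[:,2]; p=np.array(SC)-tz[:2]*.03
    arm.movel(SC+[.19],vel=.2); arm.movel([*p,.25],vel=.25); arm.hold(.15)
    w=eyes.camera("wrist"); save(w,n); pickle.dump(w,open(f"/tmp/{n}.pkl","wb"))
    cb=w["frame"]
E
python3 - <<'E'
from h import *
lookscrew("wk10"); st()
from hexfit import fit
fit("wk10",(.4828,.2358))
E
```

```text
t45.5 [0.5046 0.2163 0.2479] F [-0.2478  0.3661 -1.2219] T [ 0.0042  0.0387 -0.0345] g0.0139
wk8 6 edges len mm [17.1 16.  14.9 16.6 15.4 14.7] ang mod60 [11.  12.7 13.6 11.3 13.  10.2] wmean 11.955503491703842
wm1 6 edges len mm [15.5 16.4 14.6 15.1 17.  14.8] ang mod60 [ 9.3 11.3  8.   7.6 10.2  8.8] wmean 9.269393886211192
wk10 6 edges len mm [16.1 18.3 14.7 16.9 15.1 14.6] ang mod60 [ 6.2 10.8 15.7 12.  13.7  9.4] wmean 11.249798675854564
```

View pics/fit_wk10.png

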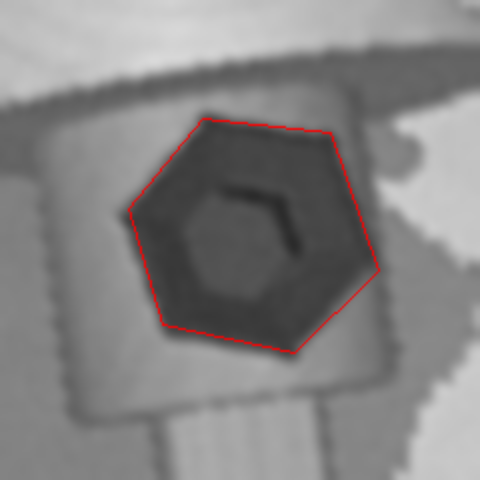

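View pics/wk10.png

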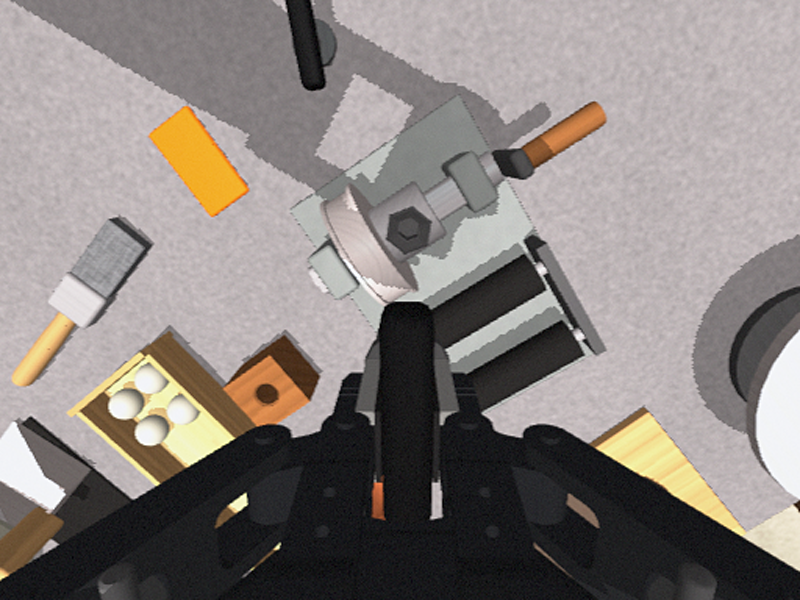

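Run:
```python
from h import *
y=np.radians(116.2); k=[.518,.0357]
arm.move_ptp(k+[.16],DN(y)); arm.hold(.1)
for z in (.11,.10,.085,.07,.05,.0375):
    arm.movel(k+[z],vel=.12); o=telemetry.get_obs(); print(z,o["ee_pos"],o["contact_force"])
    if o["contact_force"][2]>10: break
arm.open_gripper(); arm.movel(k+[.15],vel=.2); arm.hold(.1); st()
c=eyes.camera("wrist"); save(c,"wk11"); s=eyes.camera("side"); save(s,"sk11",(150,150,300,262))
```

```text
0.11 [0.5183 0.0358 0.1106] [-0.5277  0.6781 -0.8324]
0.1 [0.518  0.0357 0.1002] [-1.0294 -0.8756 -0.6726]
0.085 [0.5176 0.0357 0.0848] [-0.444  -0.3484 -1.4196]
0.07 [0.5176 0.0357 0.0699] [-0.4913  0.713  -0.5491]
0.05 [0.5177 0.0357 0.0499] [-0.0496  0.2318 -0.8861]
0.0375 [0.518  0.0357 0.0379] [-0.0495 -0.7924 -1.7367]
 t50.4 [0.517  0.0357 0.1479] F [ 0.135  -0.2198  0.0518] T [-0.0049 -0.02    0.002 ] g0.0855
```

View pics/sk11.png

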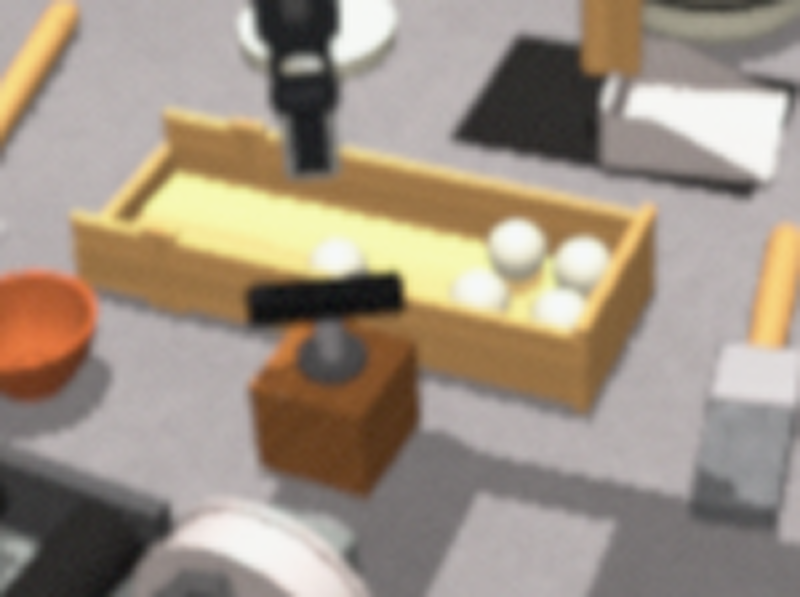

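View pics/wk11.png

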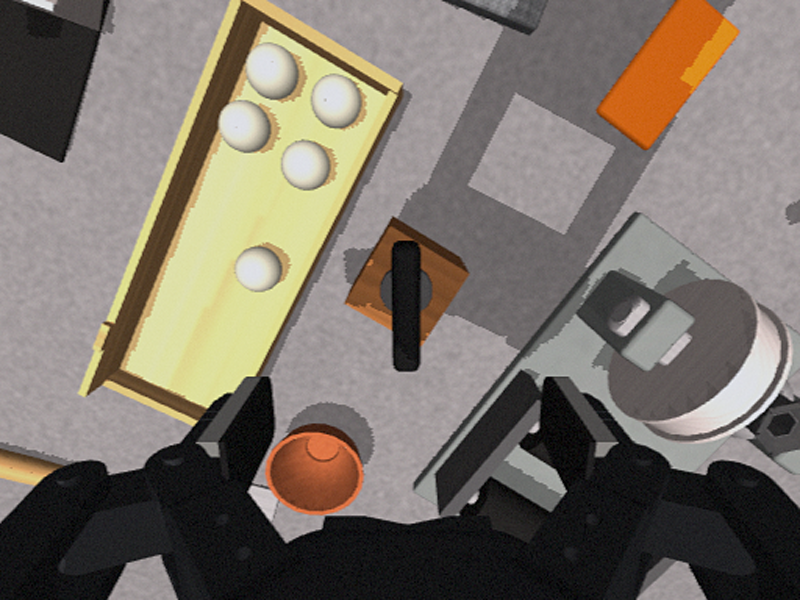

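```bash
python3 - <<'E'
from h import *
import pickle
arm.move_ptp([.50,-.24,.25],DN(np.radians(88))); arm.hold(.2); st()
c=eyes.camera("wrist"); save(c,"ws1"); P=cloud(c); pickle.dump(c,open("/tmp/ws1.pkl","wb"))
near=np.hypot(P[...,0]-.5,P[...,1]+.24)<.09
m=(P[...,2]>.098)&(P[...,2]<.115)&near; q=P[m]; print(len(q),cv2.minAreaRect(np.float32(q[:,:2]*1000)),q.mean(0))
m=(P[...,2]>.03)&(P[...,2]<.06)&near&(P[...,0]>.45); q=P[m]; print("backwall",len(q),cv2.minAreaRect(np.float32(q[:,:2]*1000)))
E
python3 meas.py | egrep "handle|mat|scoopf|ball|jar|trough"
```

```text
t51.8 [ 0.5003 -0.2389  0.2496] F [-0.6221  0.0348 -0.3092] T [-0.0239 -0.0319 -0.006 ] g0.0855
369 ((472.8714904785156, -239.4914093017578), (31.876176834106445, 14.017574310302734), 7.283348083496094) [ 0.4722 -0.2395  0.106 ]
backwall 311 ((465.10687255859375, -263.8344421386719), (29.48975944519043, 127.41927337646484), 0.07775898277759552)
trough rect (walls@46) (array([545.7688, -69.593 ]), array([ 98.3436, 269.7457]), 87.18379974365234)
jar 299.6084899902344 -104.63597106933594 515.7328491210938
handle (array([ 292.9449, -115.6626]), array([405.9439, 986.4603]), 58.44138717651367) [nan nan nan]
mat (array([ 451.5306, -187.2701]), array([3.8876, 0.    ]), -136.43243408203125)
scoopfloor (array([ 483.0135, -366.5894]), array([18.3883, 50.1986]), 61.59355545043945) [ 0.4847 -0.3693]
ball? 61 [272.8689 132.6393] [ 0.5543 -0.0513]
ball? 62 [272.2258 159.9516] [ 0.4794 -0.0481]
ball? 63 [287.7143 161.1905] [ 0.4754 -0.09  ]
ball? 62 [271.8065 175.3065] [ 0.4376 -0.0462]
ball? 54 [285.963 173.963] [ 0.4407 -0.0845]
```

View pics/ws1.png

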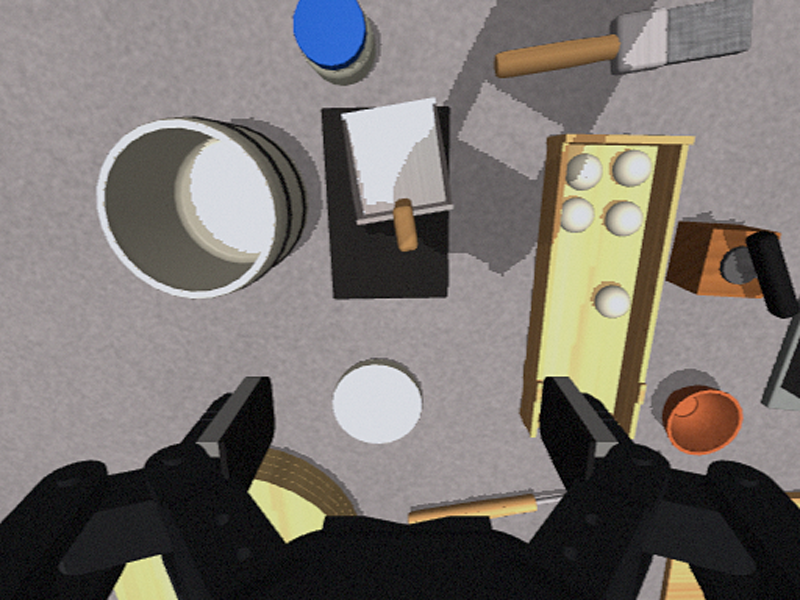

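```bash
cat >> h.py <<'E'
Rd=Rn.from_euler('xyz',[-np.pi/2,0,np.pi/2])
G=np.array([.046,0,.028])   # reported TCP in scoop frame when gripped at grip point
def scoop_tcp(o,yaw,b=0.):
    """scoop origin o, yaw, tilt b (>0 nose up) -> TCP pos, rpy"""
    Rs=Rn.from_euler('xyz',[0,b,yaw]); p=np.array(o)+Rs.apply(G)
    return list(p),list((Rs*Rd).as_euler('xyz'))
def pivot_tcp(pt,loc,yaw,b):
    """place scoop-frame point loc at world pt"""
    Rs=Rn.from_euler('xyz',[0,b,yaw]); o=np.array(pt)-Rs.apply(loc); return scoop_tcp(o,yaw,b)
E
python3 - <<'E'
from h import *
h=[.4729,-.2395]; y=np.radians(97.3)
arm.movel(h+[.12],DN(y),vel=.2); arm.movel(h+[.032],vel=.12); st("at"); arm.close_gripper(); arm.hold(.1); st("grip")
arm.movel(h+[.06],vel=.1); arm.hold(.1); st("lift")
c=eyes.camera("wrist"); save(c,"ws2"); s=eyes.camera("side"); save(s,"ss2",(200,110,330,208))
E
```

```text
at t53.6 [ 0.4735 -0.2398  0.033 ] F [-1.0222 -0.0109  0.525 ] T [0.0311 0.0147 0.0315] g0.0853
grip t54.4 [ 0.473  -0.2395  0.0321] F [-0.4525  0.8725  1.8059] T [ 0.001   0.0797 -0.0474] g0.0135
lift t54.9 [ 0.4724 -0.2392  0.0591] F [-0.7325 -0.1458 -2.0531] T [ 0.0232 -0.0304  0.002 ] g0.0133
```

View pics/ws2.png

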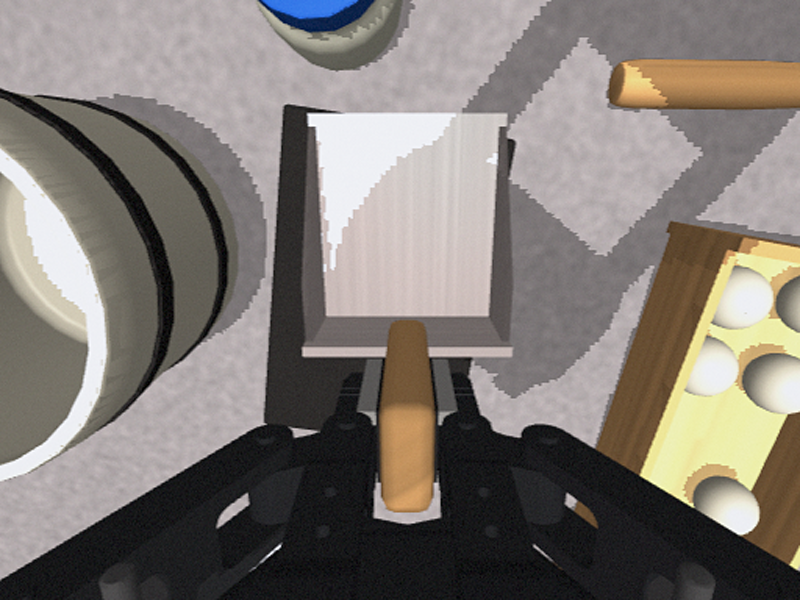

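View pics/ss2.png

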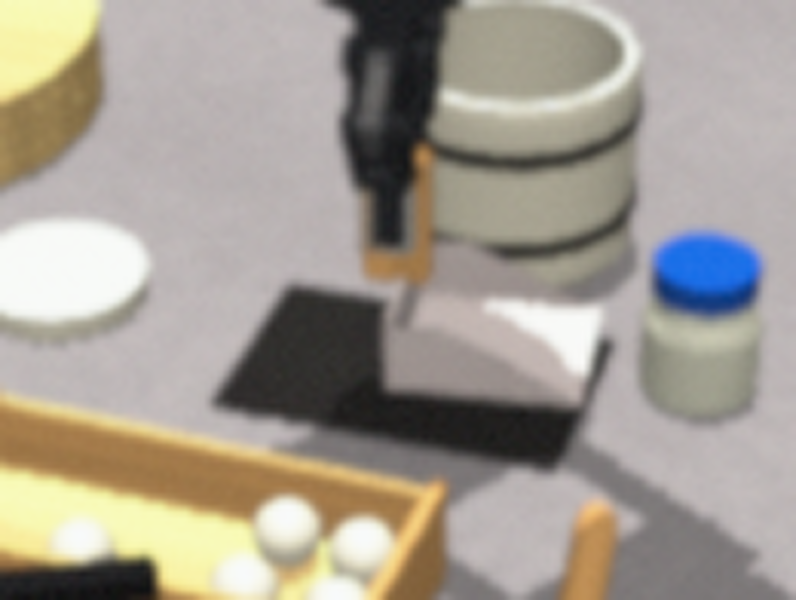

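Run:
```python
from h import *
import pickle
ty=np.radians(-2.83); T0=np.array([.5455,-.0710]); tx=np.array([np.cos(ty),np.sin(ty)])
o=T0+tx*.0765
p0=telemetry.get_obs()["ee_pos"]; arm.movel([p0[0],p0[1],.16],vel=.2)
p,r=scoop_tcp([*o,.115],ty,0); arm.move_ptp(p,r); arm.hold(.3); st()
c=eyes.camera("wrist"); save(c,"wt1"); P=cloud(c); pickle.dump((c,telemetry.get_obs()),open("/tmp/wt1.pkl","wb"))
```

```text
t56.9 [ 0.6676 -0.078   0.1435] F [ 0.2617  0.2807 -2.3873] T [ 0.0139 -0.0075 -0.0034] g0.0135
```

View pics/wt1.png

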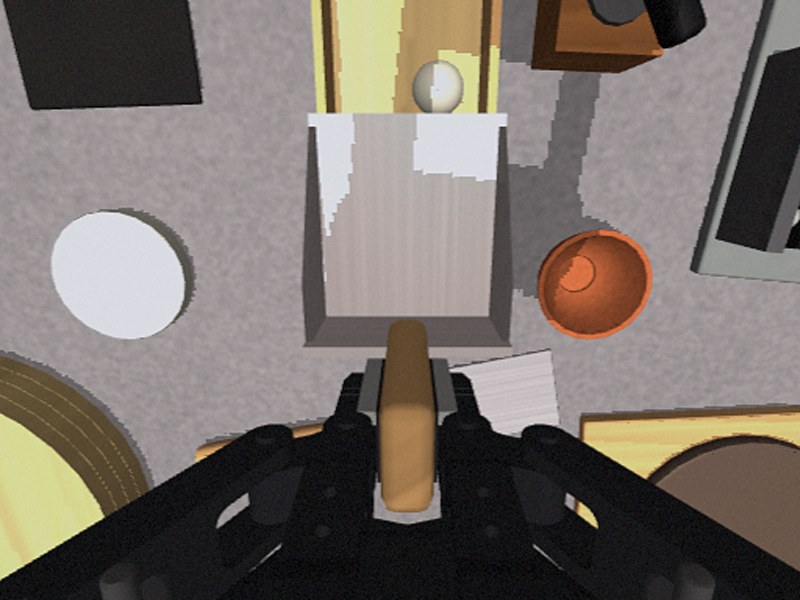

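Run:
```python
from h import *
import pickle
c,o=pickle.load(open("/tmp/wt1.pkl","rb")); P=cloud(c)
ty=np.radians(-2.83); T0=np.array([.5455,-.0710]); tx=np.array([np.cos(ty),np.sin(ty)]); tn=np.array([-tx[1],tx[0]])
L=(P[...,:2]-T0)@tn; X=(P[...,:2]-T0)@tx; Z=P[...,2]
for r in (10,30,50,65):
    row=[(u,L[r,u]*1000,Z[r,u]*1000) for u in range(190,330) if Z[r,u]>.035 and abs(L[r,u])<.06 and Z[r,u]<.06]
    l=[a for a in row if a[1]<0 and abs(a[1])>.03*1000]; g=[a for a in row if a[1]>30]
    f=lambda q:(q[0][0],q[-1][0],round(q[0][1],1),round(q[-1][1],1),round(np.mean([a[2] for a in q]),1)) if q else None
    print(r,f(l),f(g),"X",X[r,260])
# scoop nose corners by ray at scoop floor height
so=.1435-.028
for u,v in ((308,118),(507,118)): 
    q=ray(c,u*.64,v*.64,so+.002); print("nose",(q[:2]-T0)@tx,(q[:2]-T0)@tn)
for a in (313,325,486,500): q=ray(c,a*.64,70*.64,.046); print(a,(q[:2]-T0)@tn)
im=c["frame"][0:90,190:330,::-1]; cv2.imwrite("pics/wt1c.png",cv2.resize(im,None,fx=5.6,fy=5.6,interpolation=cv2.INTER_CUBIC))
```

```text
10 (200, 207, np.float64(-50.1), np.float64(-45.5), np.float64(45.3)) (313, 320, np.float64(42.5), np.float64(46.9), np.float64(45.6)) X -0.03086120565625035
30 (201, 209, np.float64(-50.0), np.float64(-45.3), np.float64(44.7)) (312, 319, np.float64(42.4), np.float64(46.9), np.float64(46.0)) X -0.014899850574521862
50 (202, 209, np.float64(-50.3), np.float64(-45.6), np.float64(45.5)) (311, 318, np.float64(42.4), np.float64(46.9), np.float64(45.7)) X 0.0021527748158304194
65 (203, 210, np.float64(-49.8), np.float64(-45.5), np.float64(45.2)) (310, 317, np.float64(42.5), np.float64(46.8), np.float64(44.4)) X 0.015183673818667084
nose 0.03341945101439844 -0.041244959400381934
nose 0.033511038515683635 0.03910442615497535
313 -0.05149176748796374
325 -0.04507007515564918
486 0.041075230246900366
500 0.04856503580730457
```

View pics/wt1c.png

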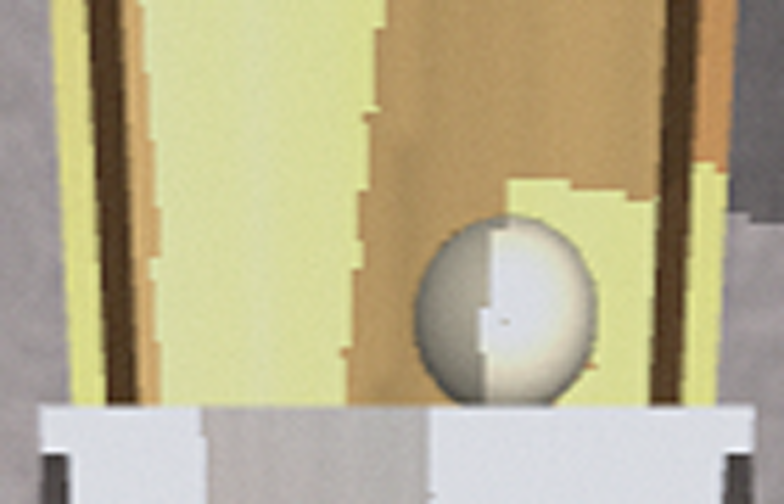

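```bash
cat >> h.py <<'E'
ty=np.radians(-2.83); T0=np.array([.5455,-.0716]); tx=np.array([np.cos(ty),np.sin(ty)]); tn=np.array([-tx[1],tx[0]])
def trough_tcp(xl,z,b=0.,yl=0.): 
    q=T0+tx*xl+tn*yl; return scoop_tcp([q[0],q[1],z],ty,b)
E
python3 - <<'E'
from h import *
for z in (.08,.05,.03,.02,.015,.0125,.011,.010,.009):
    p,r=trough_tcp(.0765,z); arm.movel(p,r,vel=.1); F,T,o=avg(3); print(z,o["ee_pos"]-p,F,T)
    if F[2]>3 or np.hypot(F[0],F[1])>8: break
c=eyes.camera("wrist"); save(c,"wt2")
E
```

```text
0.08 [ 0.0003 -0.      0.0006] [-0.1142 -0.1095 -1.9988] [ 0.027  -0.0648  0.0199]
0.05 [ 0.0003 -0.      0.0006] [-0.1675  0.0331 -2.1209] [-0.0137 -0.0261  0.0175]
0.03 [-0.     -0.      0.0001] [ 0.2255 -0.075  -2.1181] [-0.0151 -0.074  -0.0177]
0.02 [-0.0002 -0.     -0.0002] [-0.5138 -0.219  -2.2671] [ 0.0005 -0.0611  0.0072]
0.015 [-0.0001  0.     -0.0001] [ 0.3556 -0.1757 -2.5615] [-0.0338 -0.064   0.0029]
0.0125 [-0.      0.     -0.0001] [-0.4408  0.097  -1.7525] [ 0.0356 -0.0635 -0.021 ]
0.011 [-0.  0. -0.] [ 0.2776 -0.0552 -2.4587] [ 0.0168 -0.0471  0.0119]
0.01 [0.0001 0.     0.0002] [ 0.078   0.0319 -1.4403] [ 0.018  -0.0889 -0.0179]
0.009 [0.0003 0.     0.0011] [-2.3503  1.2102  5.4047] [ 0.0737  0.5047 -0.0127]
```

View pics/wt2.png

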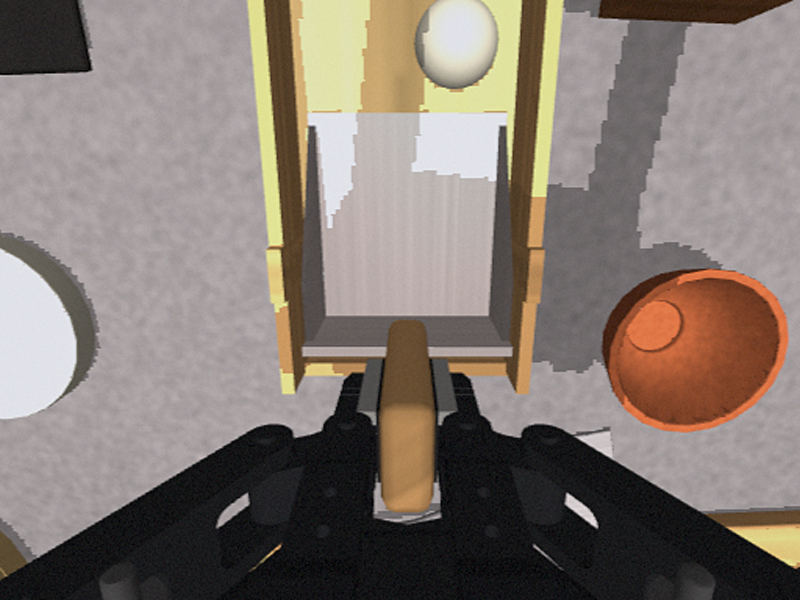

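```bash
cat > push.py <<'E'
from h import *
def push(x0,x1,z=.0097,v=.06,lim=18,st=.008):
    x=x0
    while x>x1-1e-9:
        p,r=trough_tcp(x,z); arm.movel(p,r,vel=v); o=telemetry.get_obs(); F=o["contact_force"]
        print("%.4f"%x,"%.4f"%((o["ee_pos"]-p)@[*tx,0]),F)
        if np.hypot(*F[:2])>lim: print("stop"); break
        x-=st
    return x
E
python3 - <<'E'
from push import *
push(.0685,-.0515,st=.015); st()
c=eyes.camera("wrist"); save(c,"wt3")
E
```

```text
0.0685 -0.0001 [-1.5151  0.2539  4.7048]
0.0535 -0.0001 [-2.2681 -0.6996  6.3631]
0.0385 -0.0000 [-1.2954 -0.2963  6.0679]
0.0235 -0.0001 [-1.7413 -0.2444  6.3251]
0.0085 -0.0002 [-1.5265 -0.2709  6.709 ]
-0.0065 -0.0002 [-1.4483  0.3586  7.1547]
-0.0215 -0.0003 [-1.174   0.75    7.7582]
-0.0365 -0.0005 [-1.0455  0.4851  8.3641]
-0.0515 -0.0006 [-1.1902  0.3772  8.2581]
 t63.8 [ 0.5394 -0.0713  0.0381] F [-1.1902  0.3772  8.2581] T [-0.1082  0.2104  0.048 ] g0.0135
```

View pics/wt3.png

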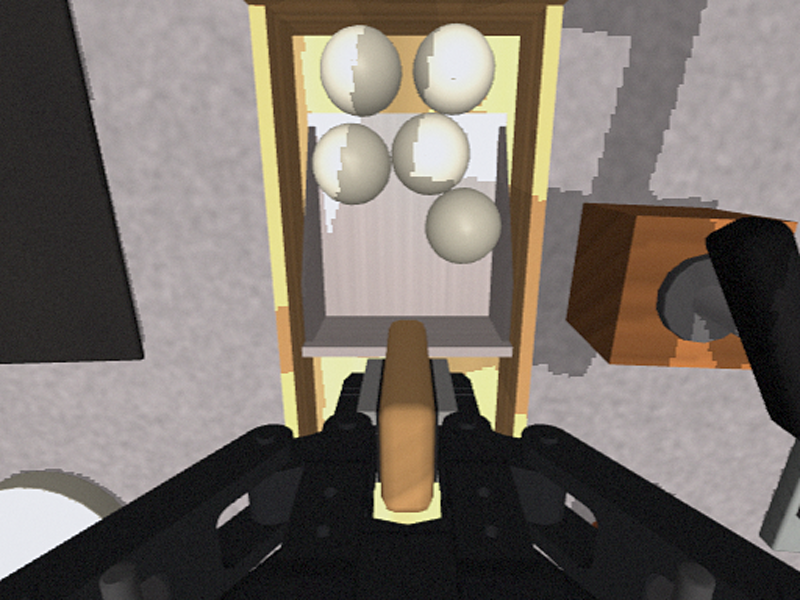

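Run:
```python
from push import *
x=push(-.0585,-.0735,st=.0075); x=push(x-0.0,-.086,st=.003,v=.04,lim=14); st()
c=eyes.camera("wrist"); save(c,"wt4")
```

```text
-0.0585 -0.0004 [-0.2536 -0.0452  6.8825]
-0.0660 -0.0004 [0.2112 0.0653 7.5311]
-0.0735 -0.0005 [-0.82    0.6482  7.706 ]
-0.0810 0.0007 [5.8143 0.0415 4.1324]
-0.0840 0.0030 [12.3626  0.5626  2.8796]
 t65.2 [ 0.5105 -0.0701  0.0394] F [12.3626  0.5626  2.8796] T [-0.11   -2.5136 -0.0613] g0.0132
```

View pics/wt4.png

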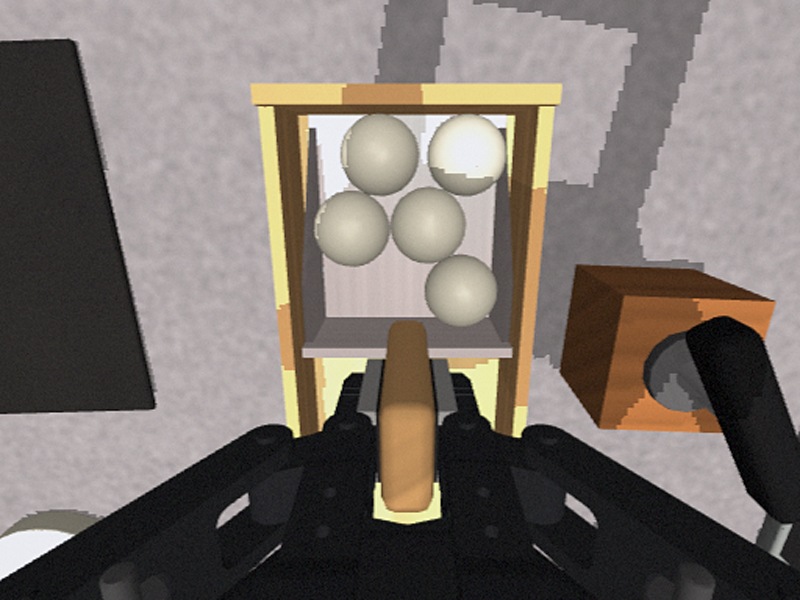

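Run:
```python
from h import *
hx=-.0355
def hp(b,z,x=hx): 
    q=T0+tx*x; return pivot_tcp([q[0],q[1],z],[.045,0,0],ty,b)
for b,z in ((.35,.0115),(.35,.14)): print(arm.inverse_kinematics(*hp(b,z)))
for b in (.06,.12,.18,.24,.30,.35):
    p,r=hp(b,.0112); arm.movel(p,r,vel=.04); o=telemetry.get_obs(); print(b,o["ee_pos"]-p,o["contact_force"])
arm.hold(.3)
c=eyes.camera("wrist"); save(c,"wt5"); s=eyes.camera("side"); save(s,"st5",(180,120,320,225))
```

```text
[-0.1787  0.4725  1.2801 -0.0449  1.7362 -1.6998]
[-0.1787  0.3721  1.1465 -0.048   1.9699 -1.711 ]
0.06 [-0.0007  0.0001 -0.0011] [ 1.6174  0.442  -0.7725]
0.12 [-0.0009  0.0001 -0.0011] [-0.1372  0.2883 -2.5737]
0.18 [-0.0005  0.0001 -0.0009] [-0.0611 -0.4504 -3.7357]
0.24 [-0.0001  0.0001 -0.0006] [ 0.0391  0.9165 -4.4715]
0.3 [ 0.0001  0.     -0.0005] [-0.4389  0.8718 -4.2711]
0.35 [ 0.0001  0.     -0.0004] [-1.2186  0.5124 -4.0155]
```

View pics/wt5.png

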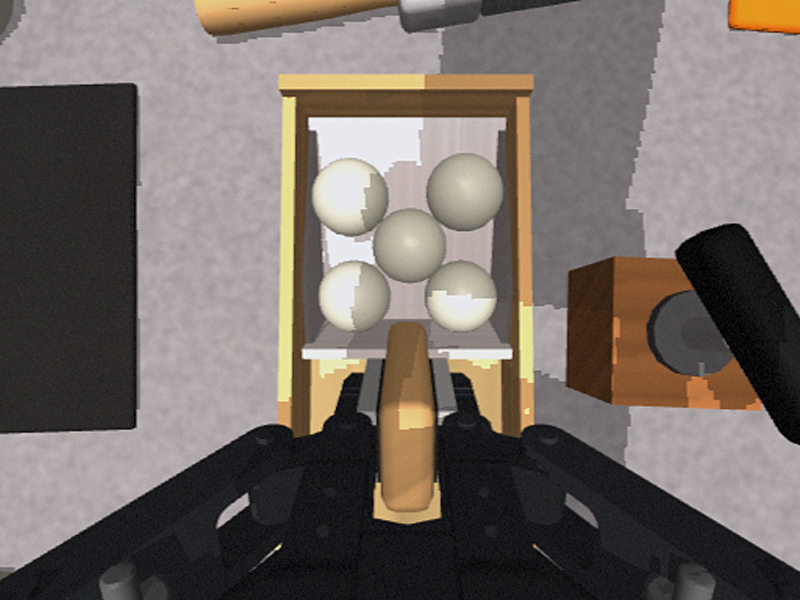

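View pics/st5.png

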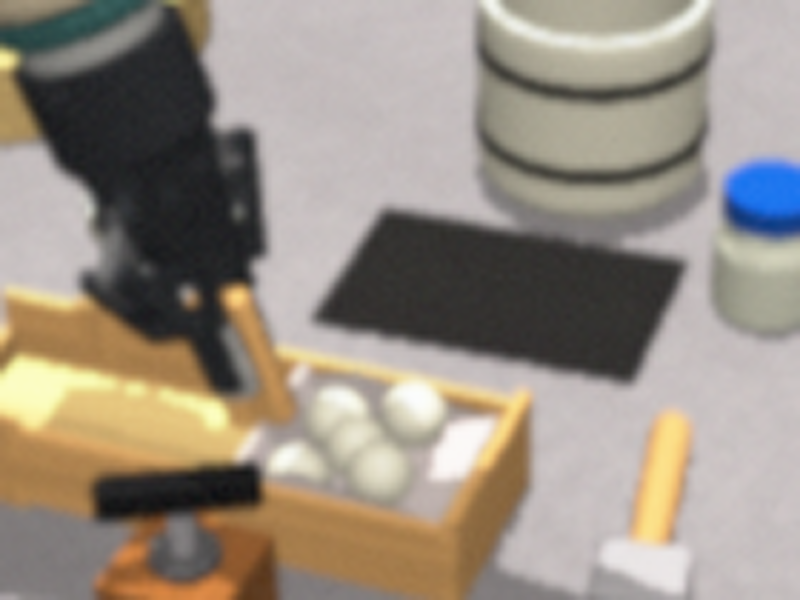

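```bash
cat >> h.py <<'E'
JAR=np.array([.4552,-.3830])
def nose_tcp(off,z,b,yaw=ty):
    u=np.array([np.cos(yaw),np.sin(yaw)]); q=JAR+u*off; return pivot_tcp([q[0],q[1],z],[-.045,0,0],yaw,b)
E
python3 - <<'E'
from h import *
for yaw in (ty,-.3,-.6):
    for off,z,b in ((.012,.19,.35),(.012,.16,0),(.012,.122,0),(.012,.118,-.5),(.012,.118,-.8)):
        q=arm.inverse_kinematics(*nose_tcp(off,z,b,yaw)); print("%.2f"%yaw,b,q)
E
```

```text
-0.05 0.35 [-0.5803  0.8619  0.4231 -0.2092  2.1514 -2.1907]
-0.05 0 [-0.6619  0.5078  0.8897 -0.      1.7441 -2.1833]
-0.05 0 [-0.6619  0.5167  0.953  -0.      1.672  -2.1833]
-0.05 -0.5 [-0.8449  0.1218  1.4374  0.3705  1.2394 -2.4269]
-0.05 -0.8 [-0.9902 -0.0416  1.6848  0.7174  1.0793 -2.724 ]
-0.30 0.35 [-0.6417  0.9709  0.2537 -0.1474  2.243  -1.9854]
-0.30 0 [-0.6949  0.5439  0.841  -0.      1.7567 -1.9657]
-0.30 0 [-0.6949  0.5514  0.9058 -0.      1.6843 -1.9657]
-0.30 -0.5 [-0.8194  0.0951  1.4662  0.2637  1.1507 -2.1455]
-0.30 -0.8 [-0.9264 -0.1197  1.7583  0.5702  0.893  -2.4201]
-0.60 0.35 None
-0.60 0 [-0.7377  0.5654  0.8117  0.      1.7645 -1.7085]
-0.60 0 [-0.7377  0.572   0.8775  0.      1.692  -1.7085]
-0.60 -0.5 [-0.7827  0.079   1.4832  0.0985  1.0884 -1.7773]
-0.60 -0.8 [-0.8234 -0.1693  1.8028  0.2392  0.7351 -1.9068]
```

Run:
```python
from h import *
hx=-.0355
def hp(b,z,x=hx): 
    q=T0+tx*x; return pivot_tcp([q[0],q[1],z],[.045,0,0],ty,b)
p,r=hp(.35,.05); arm.movel(p,r,vel=.06); p,r=hp(.35,.165); arm.movel(p,r,vel=.1); arm.hold(.2); st()
c=eyes.camera("wrist"); save(c,"wt6")
p,r=nose_tcp(.012,.185,.30); arm.movel(p,r,vel=.12); arm.hold(.3); st()
c=eyes.camera("wrist"); save(c,"wt7")
s=eyes.camera("side"); save(s,"st7",(200,20,360,140))
```

```text
t69.5 [ 0.5204 -0.0703  0.1905] F [ 0.3163 -0.9618 -3.892 ] T [-0.0098 -0.5543 -0.0064] g0.0137
 t72.7 [ 0.5623 -0.3882  0.1849] F [-0.2787  0.5971 -3.7786] T [-0.0753 -0.5179 -0.0111] g0.0131
```

View pics/wt6.png

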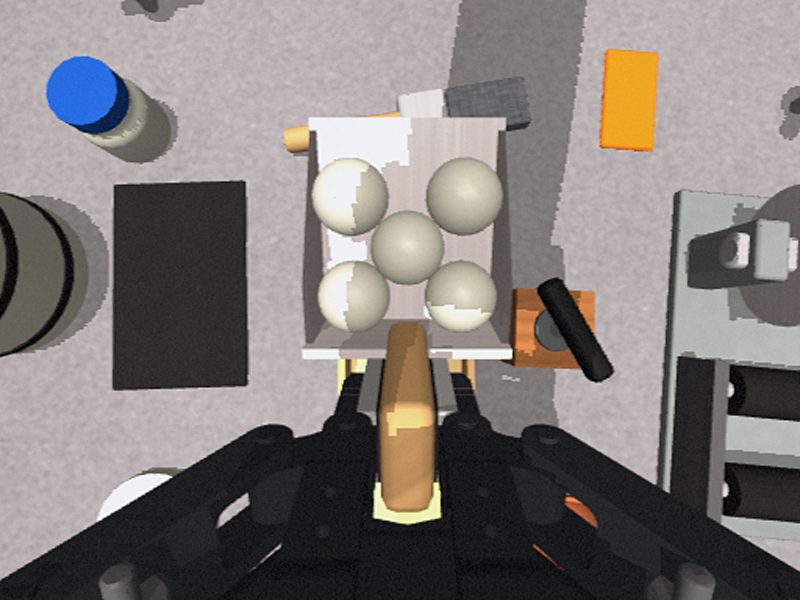

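View pics/wt7.png

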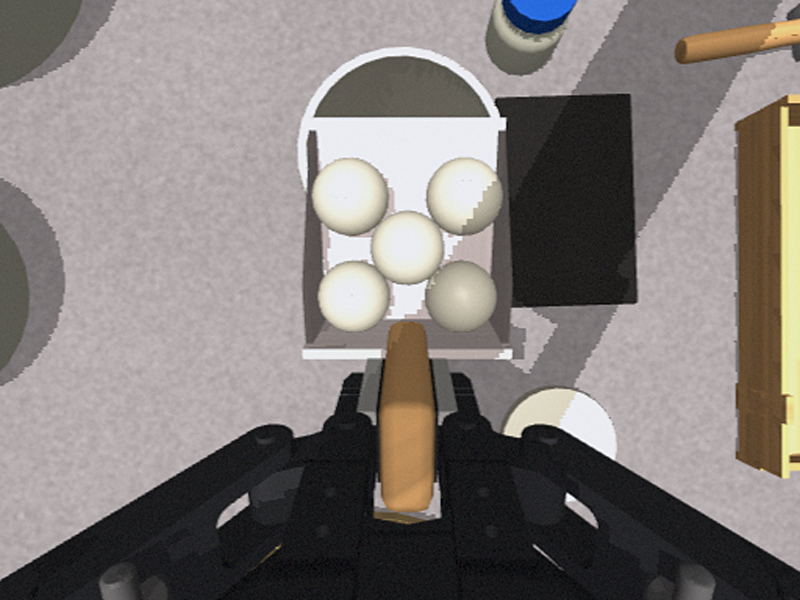

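View pics/st7.png

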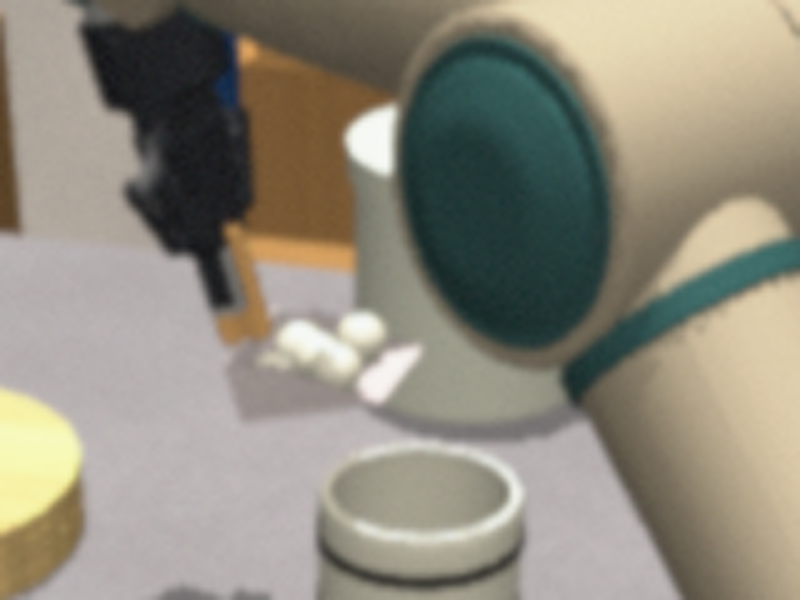

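Run:
```python
from h import *
from scipy.optimize import least_squares
c=eyes.camera("wrist"); P=cloud(c)
m=(P[...,2]>.104)&(P[...,2]<.116)&(np.hypot(P[...,0]-JAR[0],P[...,1]-JAR[1])<.075); m[85:]=0
q=P[m][:,:2]; f=least_squares(lambda a:np.hypot(q[:,0]-a[0],q[:,1]-a[1])-.058,JAR); print(len(q),f.x, np.std(f.fun), JAR)
for u,v in ((308,122),(506,122)): print(ray(c,u*.64,v*.64,.187))
p,r=nose_tcp(.012,.185,.30); print("cmd nose",JAR+np.array([np.cos(ty),np.sin(ty)])*.012)
```

```text
1309 [ 0.4595 -0.3866] 0.0016724941773411587 [ 0.4552 -0.383 ]
[ 0.4693 -0.424   0.187 ]
[ 0.4733 -0.3443  0.187 ]
cmd nose [ 0.4672 -0.3836]
```

```bash
sed -i 's/^JAR=.*/JAR=np.array([.4555,-.3853])/' h.py
python3 - <<'E'
from h import *
seq=[(.185,.30),(.165,.15),(.145,.02),(.124,-.06)]
for z,b in seq:
    p,r=nose_tcp(.012,z,b); arm.movel(p,r,vel=.08)
for b in (-.14,-.22,-.30,-.40,-.5,-.6,-.7):
    p,r=nose_tcp(.012,.122,b); arm.movel(p,r,vel=.05); o=telemetry.get_obs(); print(b,o["contact_force"])
arm.hold(.5); st()
c=eyes.camera("wrist"); save(c,"wp1"); c=eyes.camera("top"); save(c,"tp1",(300,90,450,205))
E
```

```text
-0.14 [ 0.5912 -0.3423 -1.9307]
-0.22 [ 0.2297 -0.3612 -2.5351]
-0.3 [-0.3663  0.6654 -3.0077]
-0.4 [ 0.0186  0.6209 -1.7158]
-0.5 [-0.123   0.585  -1.9774]
-0.6 [-0.2612 -0.9681 -2.6597]
-0.7 [ 0.1124 -0.0633 -1.8303]
 t76.8 [ 0.5191 -0.3884  0.2021] F [-1.2618  0.2599 -2.5648] T [ 0.0384  0.5681 -0.0149] g0.0134
```

View pics/wp1.png

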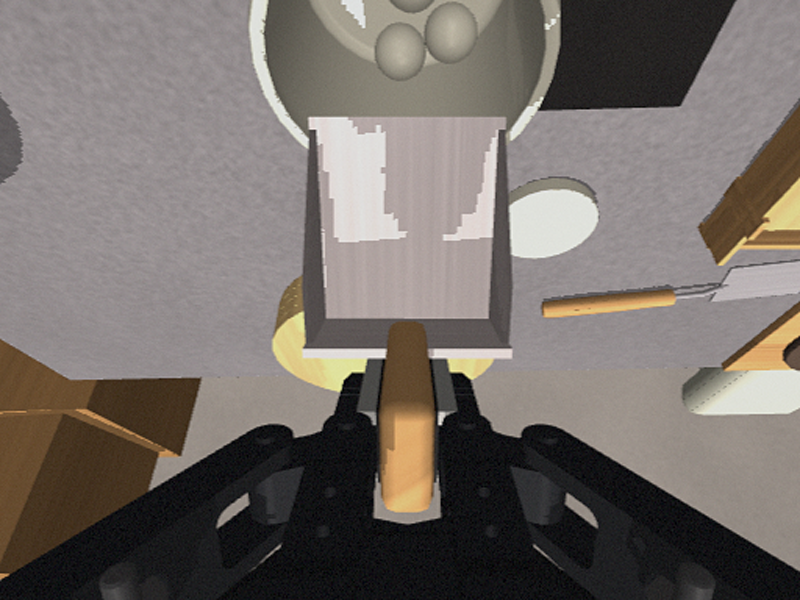

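View pics/tp1.png

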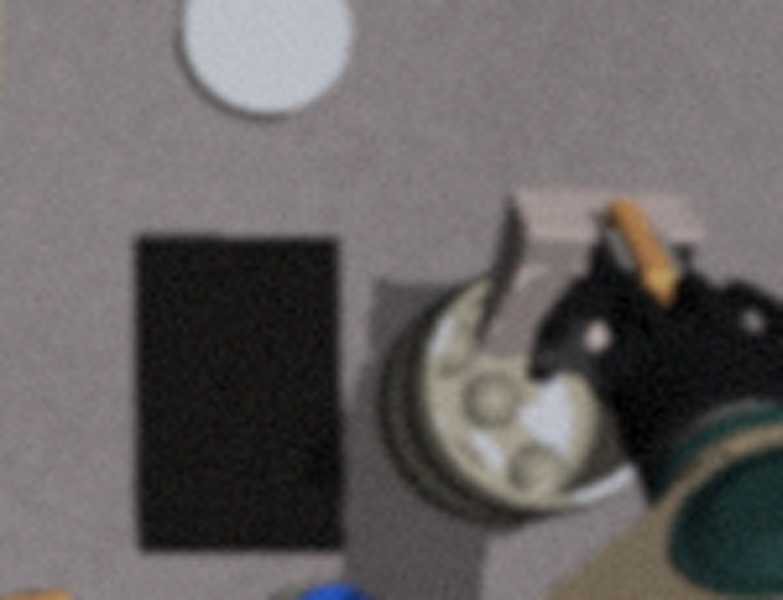

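Run:
```python
from h import *
p,r=nose_tcp(.02,.17,-.3); arm.movel(p,r,vel=.15)
p,r=nose_tcp(.02,.19,0); arm.movel(p,r,vel=.15)
my=np.radians(-.9); O=[.462,-.2485]
p,r=scoop_tcp([*O,.12],my); arm.movel(p,r,vel=.2); arm.hold(.1)
for z in (.03,.012,.008,.006,.005,.0042,.0035):
    p,r=scoop_tcp([*O,z],my); arm.movel(p,r,vel=.12); F,T,o=avg(3); print(z,F)
    if F[2]>1: break
arm.open_gripper(); st("open"); q=telemetry.get_obs()["ee_pos"]; arm.movel([q[0],q[1],.15],vel=.15); arm.hold(.2)
c=eyes.camera("wrist"); save(c,"we1"); st()
```

```text
0.03 [ 0.3169 -0.14   -1.8456]
0.012 [ 0.4748 -0.0502 -2.079 ]
0.008 [ 0.3291 -0.0127 -2.163 ]
0.006 [ 0.187  -0.2645 -2.1464]
0.005 [0.4327 0.3488 0.4385]
0.0042 [1.4308 0.2325 5.5698]
open t82.2 [ 0.508  -0.2492  0.0322] F [-0.1183  0.1309 -0.7662] T [-0.0732  0.0479 -0.0058] g0.0853
 t83.4 [ 0.5077 -0.2491  0.1491] F [ 0.1987 -0.5694  0.0965] T [ 0.0378 -0.0049  0.0048] g0.0852
```

View pics/we1.png

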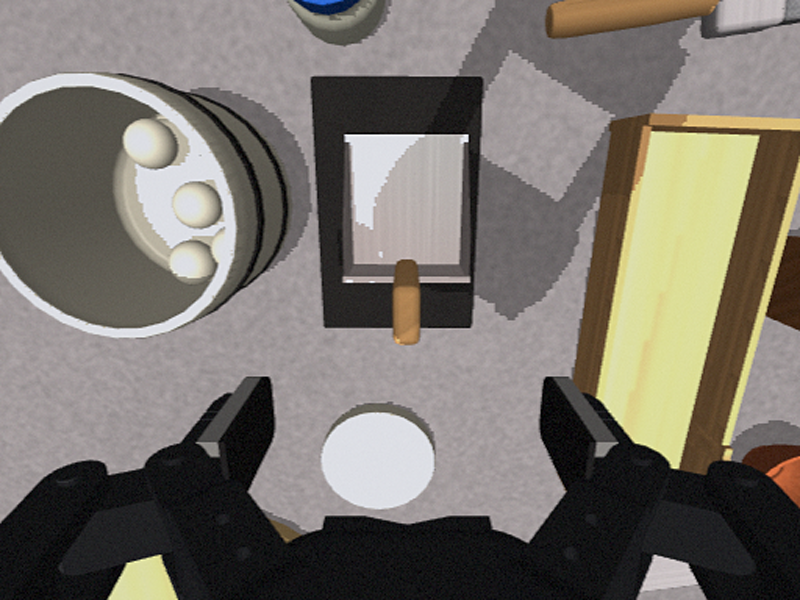

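```bash
python3 - <<'E'
from th import *
import pickle
arm.move_ptp([.47,.20,.30],DN(PSI)); arm.hold(.2)
c,P=theta("wf1"); pickle.dump(c,open("/tmp/wf1.pkl","wb"))
from hexfit import fit
fit("wf1",(.4845,.2365))
R=lambda x,y,h: ray(c,x*.64,y*.64,h)[:2]
arm.move_joints([-1.286,.052,1.401,0,1.689,-.07]); arm.hold(.2); st()
t=eyes.camera("top"); save(t,"tf1",(100,70,460,270)); s=eyes.camera("side"); save(s,"sf1")
E
python3 meas.py | egrep "handle|mat|scoopf|keybar|block|pin|screw|k2|ball"
```

```text
730 ((500.3441162109375, 343.69580078125), (48.68881607055664, 13.910408973693848), 82.24140167236328) z [0.1294 0.1326 0.1345]
mill xy 0.0012545819429874774 0.10769027473814935
wk8 6 edges len mm [17.1 16.  14.9 16.6 15.4 14.7] ang mod60 [11.  12.7 13.6 11.3 13.  10.2] wmean 11.955503491703842
wm1 6 edges len mm [15.5 16.4 14.6 15.1 17.  14.8] ang mod60 [ 9.3 11.3  8.   7.6 10.2  8.8] wmean 9.269393886211192
wf1 6 edges len mm [17.7 14.6 14.7 16.9 16.  15.2] ang mod60 [13.1 14.1 11.6  8.5 11.8 12.3] wmean 11.853653415780455
 t88.9 [ 0.1829 -0.4919  0.204 ] F [0.6678 0.5676 0.309 ] T [ 0.0452  0.0038 -0.0059] g0.0855
block (array([516.2576,  38.1976]), array([56.0418, 58.0585]), 84.77037048339844)
keybar (array([516.3502,  37.7854]), array([71.1805, 15.0403]), 25.538097381591797) [0.5156 0.0378] depthpts [0.5155 0.0377 0.0949]
k2 (array([341.9373, 266.9223]), array([17.1668, 70.2305]), 57.864139556884766)
handle (array([ 505.6677, -244.8256]), array([15.3799, 33.7902]), 88.13593292236328) [nan nan nan]
mat (array([ 465.6995, -251.0709]), array([107.4293, 166.9738]), 88.35047912597656)
scoopfloor (array([ 458.8264, -244.429 ]), array([74.2151, 80.4433]), 89.0998306274414) [ 0.4561 -0.2459]
screw n 95
screw (array([481.4969, 237.8563]), array([28.4799, 27.257 ]), 33.30770492553711) [0.4815 0.2383]
pin comp 1325
pin 89 (array([496.7456, 348.2649]), array([47.0216, 11.9381]), 79.96394348144531) [0.4966 0.3477 0.1323]
ball? 55 [397.1091 152.9636] [ 0.4932 -0.3873]
ball? 47 [387.7021 156.3617] [ 0.4843 -0.3614]
ball? 76 [394.9474 165.8158] [ 0.4582 -0.38  ]
ball? 74 [403.8514 179.2973] [ 0.4212 -0.4026]
```

View pics/tf1.png

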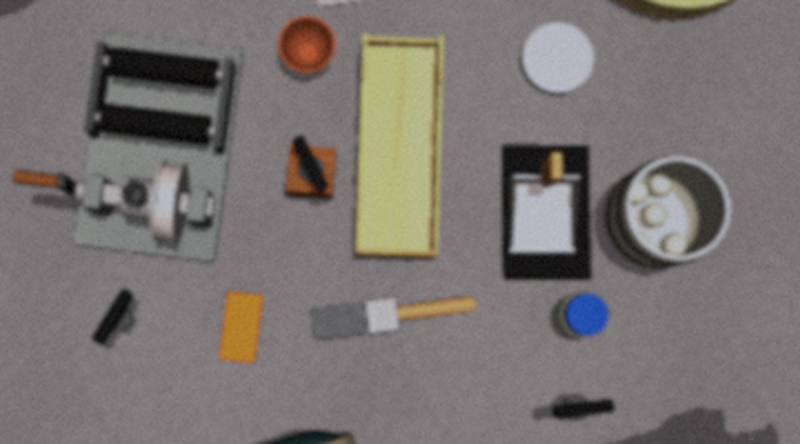

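View pics/wf1.png

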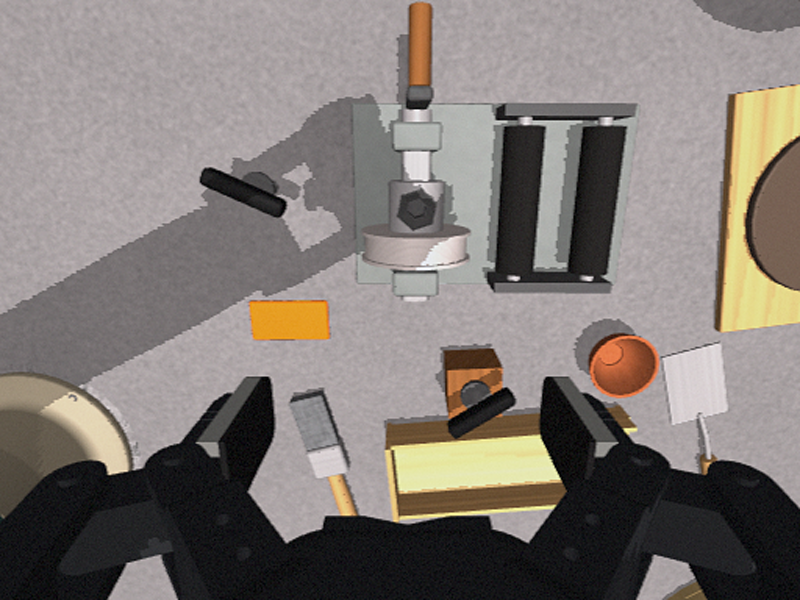

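View pics/sf1.png

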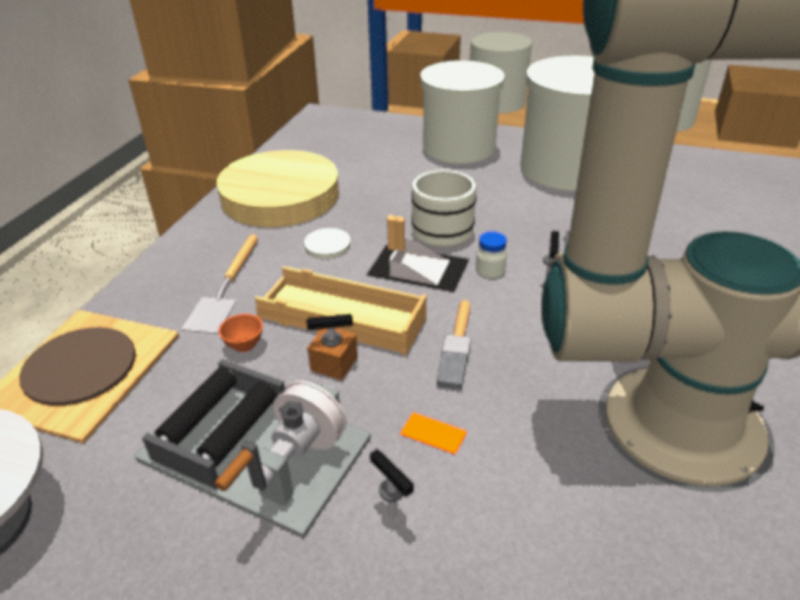

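Run:
```python
from h import *
st(); job.sign_off()
```

```text
t89.0 [ 0.1826 -0.492   0.204 ] F [-0.2135  0.4911  0.0577] T [-0.0078 -0.0217 -0.0294] g0.0849
the job is handed in; nothing more can be done
```

The whole job is done and handed in at about 89 s of the 210 s allowed.

**Crank:** I turned it straight up. In the last top view the pin lines up over the setscrew to within about 1 mm.

**Setscrew:**
- I used the key standing in the wooden block, 0.515 m from the base; the two loose look-alikes are at 0.43 m and 0.35 m.
- I drove the screw clockwise past where the stop should be. The wrist torque never rose sharply (about 0.1 N m at most), so I checked another way.
- In matching camera views the hexagon turned 2.6° modulo 60°, which fits about 1.0 rad of tightening to 1.25 rad. A second push past the free play no longer moved the screw.

**Key:** It is back upright in its block, at the same measured pose as before.

**Balls:**
- All five went into the scoop in one pass and were tipped into the jar. The fingers never touched a ball.
- The trough and scoop are empty. The top view shows four balls in the jar. The fifth was only partly visible in a wrist picture, behind the rim, and I saw no ball anywhere else.

**Scoop:** It had been knocked aside about 4 cm before I reached it, so I located it again. It now stands upright on its mat.

**Problems on the way:**
- The fingertips measured about 31 mm short of the reported TCP, so my first grip on the crank pin closed on air without moving it. I allowed for the offset after that.
- The cameras disagreed with each other and with the arm by 2 to 4 mm.

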